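# Fetch the weighing jar from behind the reagent bottles

### The arm

A 6-joint arm with a two-finger parallel gripper is mounted at the origin on the work surface. World frame = base frame: x ahead of the robot, y to its left, z up, the work surface at z = 0. Lengths are in mm, angles in rad, forces in N, time in s.
With the tool pointing down it reaches from about 400 to 925 mm from the base axis. Payload 12.5 kg.
Tool frame: the origin (TCP) lies between the finger pads; the fingertips stand 14 mm ahead of it and the grasp point (between the pads) lies 5 mm behind it; x points along the fingers, y is the direction in which the jaws open and shut, and the axes are right-handed (so a half turn about x gives the same grasp; the last joint's range is limited). The gripper opens to 95 mm and grips with 3 to 60 N. Pads are 20 mm wide; open, the fingers measure 119 mm over their backs; the gripper's body (75 mm by 180 mm) begins 59 mm behind the grasp point.
Start: joints at [1.196, 0.491, 1.559, -0, 1.092, -0.106], TCP at [165.966, 602.578, 228.661] pointing down, gripper open.
Joint ranges: [-3.1, 3.1], [-0.84, 2.19], [0.05, 2.79], [-1.13, 4.28], [0.06, 2.93], [-2.69, 2.69]. Speed limits (rad/s): [2.22, 2.22, 2.79, 3.14, 3.14, 3.14].

### API

Orientations are given as [roll, pitch, yaw] about the fixed x, y, z axes, in that order (R = Rz(yaw) Ry(pitch) Rx(roll)).
In Python, from cell import env, cams gives the robot as it stands.
- The arm moves only by the tool carry_out, never from a script. Its arguments are lists of equal length, an entry for each row: "grip": the closure, from -1 (fully open) to 1 (shut); "linear": the shift along the tool's x, y, z scaled (see below), a list of three; "turn": the turn about the tool's x scaled (see below). In form: {"grip": [grip, ...], "linear": [[tx, ty, tz], ...], "turn": [turn, ...]}. A call has 1 to 5 rows; each row shifts and turns the commanded pose from where the row before left it, along the tool's axes as they then stand; what a row does not reach is not made up. The controller multiplies each number of a shift by 0.5 m and each number of a turn by 180 degrees. A row lasts 1/10 s, in which the tool goes at most 50 mm and 8.59 degrees, less where a joint would pass 70% of its speed; a pose out of reach is approached as far as the arm can. A call with a number of a shift or a turn outside -1 to 1 is refused whole. A call with a gripper value outside its range is refused whole. The fingers move at their own pace and stop on an object; the grip force is fixed at half the most. Time passes only in rows, so rows that do not move let the fingers close. It gives the time, the measured TCP pose, the force and the opening at its end, in the units of the state.
- env.state(): the state, without advancing time (a new reading comes with each control period).
- cams.read_camera(name): name is "scene" or "top" or "wrist"; returns the picture (400x640x3 uint8, blue, green, red); there is no depth.
- cams.camera_info(name): a dict with "fx", "fy", "cx", "cy" (pixels), "view" (4x4, takes a point from world to camera coordinates). Camera axes: x right, y down, z forward; pixel columns grow to the right and rows downward; lengths in mm; the calibration is good to about 2 mm. The wrist camera is an equidistant fisheye: a pixel r from the principal point sees the ray r / f radians off the axis. A picture is of the moment at which its call begins: read the wrist's pose just before it. camera_info takes no time and is no camera call; for the wrist camera it gives the pose at the moment of the call.
- env.job_done(): hands the job in, once; it reports no verdict.
The state is a dict: "t": time; "joints": joint angles; "qvel": joint speeds; "tau": joint torques, N m; "eef_pos": TCP position; "tcp_rot": TCP orientation; "ft_force": force on the tool from outside, world axes, zero at the start; "moment": the same for the moment, N m; "opening": opening from 0.0 (shut) to 1.0 (fully open).
Only numpy, scipy, OpenCV 4.12 (cv2) and the standard library are available. Lean on these libraries where they do the work, as an engineer would, in place of code of your own. Each camera call takes 0.05 s, during which the arm holds its last target. There are 200 camera calls.

### The job

The short weighing jar on the steel storage tray is hemmed in by three tall bottles. First stand all three bottles on the dark rubber mat at the side, then take the jar and set it upright in the middle of the balance's round pan, and only after that put the bottles back upright on the tray, each on the very spot where it stood at the start. Knock nothing over and leave the tube rack, the tip box and the stack of dishes where they are.

Things in the scene. Friction and masses are not known exactly. Their poses are not given: they have to be found in the camera images.
- slim_mid (a point): Slim round amber-glass bottle, body 46 mm in diameter up to 100 mm, then a sloping shoulder to a narrow black cap 29 mm in diameter; 128 mm tall in all. The point is on its axis half-way up (64 mm above its underside); z up along the axis. About 0.2 kg.
- square_mid (a point): Square white plastic bottle, body 46 x 46 mm and 94 mm high, round grey cap 32 mm in diameter on top; 112 mm tall in all. The point is on its axis half-way up (56 mm above its underside); x and y are square to its flat sides, z up. About 0.2 kg.
- wide_mid (a point): Stout round white plastic bottle, body 54 mm in diameter up to 98 mm, with a wide grey cap 49 mm in diameter; 120 mm tall in all. The point is on its axis half-way up (60 mm above its underside); z up. About 0.3 kg.
- jar_mid (a point): Weighing jar: short glass jar with a flat white lid that is fixed on, 44 mm in diameter, 44 mm tall. The point is on its axis half-way up (22 mm above its underside); z up. About 0.1 kg. At the start it stands at the rear of the tray with a bottle 66 mm (centre to centre) to its left, one 66 mm to its right and one 72 mm in front (towards the robot); which bottle stands where varies. There is no safe room for a gripper round the jar until the bottles are gone.
- tray: Fixed steel storage tray, 180 (x) x 210 (y) mm, floor 4 mm thick, rim 10 mm high. Origin: centre of its underside. Dark round marks on its floor show the spots: jar at (30, 0), bottles at (30, 66), (30, -66) and (-42, 0) mm in its frame.
- mat: Fixed dark rubber mat for setting things aside, 280 (x) x 140 (y) mm, 3 mm thick, on the bench to one side of the tray (left or right). Origin: centre of its underside.
- pan (a point): Top centre of the round steel pan of the bench balance, 96 mm in diameter, 66 mm above the bench; x, y, z axes are those of the balance, z up. The balance is a fixed white box 200 (x) x 170 (y) x 54 mm, on the other side of the tray from the mat; the pan's centre lies 30 mm along x from the middle of the box. The pan does not give.
- tuberack: Bystander: blue tube rack with capped tubes, 90 x 190 mm, 66 mm high, loose on the bench beyond the tray. Origin: centre of its underside.
- tipbox: Bystander: white box with clear lid, 85 x 120 mm, 65 mm high, loose on the bench beyond the tray. Origin: centre of its underside.
- dishes: Bystander: stack of flat white round dishes, 90 mm in diameter, 60 mm high, loose on the bench beyond the tray. Origin: centre of its underside.
There are look-alikes about, which are no part of the job. Of the things shaped like the part that bears slim_mid, the amber glass one is meant.

How it is judged:
By the outcome, as a careful person would: the job done as asked, in the order asked, and still so for the second after the job is handed in, with the robot touching nothing.
It also fails if it takes over 147 s, if anything falls off the work surface, if the arm or the gripper's body presses on something with over 40 N, if the wrist force passes 120 N, or if a joint passes its speed limit or range.

## Working session

There is one attempt and no reset: what is moved stays moved. The work goes in short steps, Python scripts to look and compute and a tool call to move; the robot and the scene stay as the last step left them, time stands still between calls to the robot, and variables do not carry over. Pictures are saved under pics/ and viewed, about 12 in all and at most 16, crops included, and the job is handed in when it is done.

Besides the shell and the picture viewer there is one more tool, called after "Request:" as name(argument=value, ...), one argument or row to a line, values as JSON. carry_out: Moves the arm, as the interface text tells. Shifts and turns lie within -1 to 1; 1 stands for 0.5 m of shift or 180 degrees of turn. Its arguments: {"type":"object","properties":{"grip":{"type":"array"},"linear":{"type":"array"},"turn":{"type":"array"}},"required":["grip","linear","turn"]}

```bash
mkdir -p pics; ls; cat > h.py <<'E'
import numpy as np, cv2
from cell import env, cams
def ray(name,u,v,info=None):
    i=info or cams.camera_info(name); V=np.array(i["view"]); R=V[:3,:3]; o=-R.T@V[:3,3]
    x=(u-i["cx"])/i["fx"]; y=(v-i["cy"])/i["fy"]
    if name=="wrist":
        r=np.hypot(x,y); s=np.sin(r)/r if r>1e-9 else 1.; d=np.array([x*s,y*s,np.cos(r)])
    else: d=np.array([x,y,1.])
    return o,R.T@d
def plane(name,u,v,z,info=None):
    o,d=ray(name,u,v,info); return o+d*(z-o[2])/d[2]
def proj(name,p):
    i=cams.camera_info(name); V=np.array(i["view"]); c=V[:3,:3]@np.array(p,float)+V[:3,3]
    return np.array([i["fx"]*c[0]/c[2]+i["cx"], i["fy"]*c[1]/c[2]+i["cy"]])
E
python3 - <<'E'
from h import *
s=env.state(); print({k:np.round(v,3).tolist() for k,v in s.items()})
for n in("top","scene"):
    cv2.imwrite(f"pics/{n}0.png",cams.read_camera(n)); i=cams.camera_info(n)
    V=np.array(i["view"]); print(n,i["fx"],i["cx"],i["cy"],np.round(-V[:3,:3].T@V[:3,3]),np.round(V[:3,:3],2).tolist())
E
```

```text
pics
{'t': 0.0, 'joints': [1.196, 0.492, 1.559, 0.0, 1.092, -0.106], 'qvel': [0.0, -0.001, -0.0, -0.001, 0.002, 0.0], 'tau': [0.001, -61.266, -25.817, 0.069, 0.048, -0.0], 'eef_pos': [165.865, 602.367, 228.092], 'tcp_rot': [-1.695, 1.57, -1.964], 'ft_force': [0.148, 0.256, -0.27], 'moment': [0.036, -0.007, 0.061], 'opening': 1.005}
top 509.92244868275196 326.0355049310196 212.3845838012004 [ 440.  -14. 1380.] [[0.02, -1.0, -0.02], [-1.0, -0.01, -0.09], [0.09, 0.02, -1.0]]
scene 482.7449813704101 324.91764547640315 205.45152965764206 [1369.   88.  956.] [[-0.09, 1.0, -0.01], [0.74, 0.06, -0.67], [-0.67, -0.07, -0.74]]
```

View pics/top0.png

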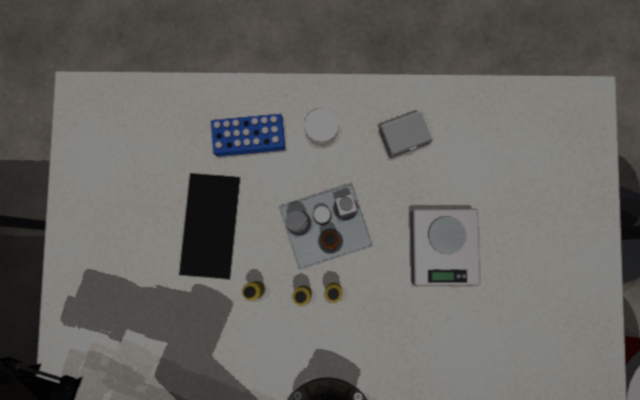

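View pics/scene0.png

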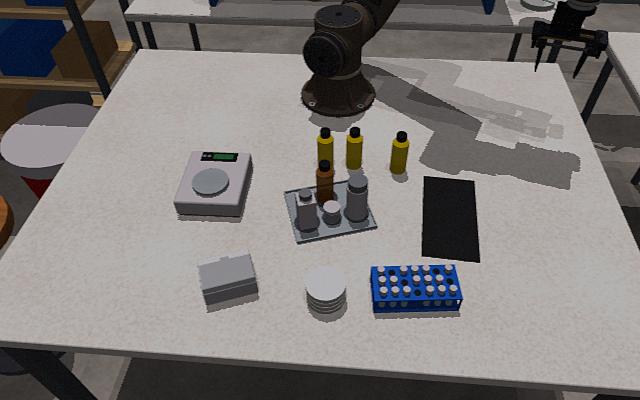

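The pictures show:
- **Bottles on the tray (top view):** wide at (298,218), square at (345,205) and slim amber at (330,240), in front.
- **Jar:** (321,214).
- **Mat:** left, at (210,225).
- **Pan:** (447,235).
- **Slim candidates:** the amber one at (330,240), and yellow ones at (252,290), (302,295) and (333,292). Only the one on the tray is amber, so I'll confirm it in an enlarged crop while measuring.

```bash
python3 - <<'E'
from h import *
t=cv2.imread("pics/top0.png"); s=cv2.imread("pics/scene0.png")
a=cv2.resize(t[170:310,235:385],None,fx=3.6,fy=3.6,interpolation=cv2.INTER_CUBIC)[:504,:400]
a=cv2.resize(t[170:280,265:385],(400,367),interpolation=cv2.INTER_CUBIC)
b=cv2.resize(s[120:245,280:416],(400,367),interpolation=cv2.INTER_CUBIC)
cv2.imwrite("pics/crop1.png",np.clip(np.hstack([a,b])*1.4,0,255).astype(np.uint8))
hsv=cv2.cvtColor(t,cv2.COLOR_BGR2HSV)
# mat
m=(t.max(2)<12).astype(np.uint8); m[:, :150]=0; m[:,260:]=0; m[:165]=0;m[290:]=0
c=max(cv2.findContours(m,0,2)[0],key=cv2.contourArea); q=cv2.boxPoints(cv2.minAreaRect(c))
P=np.array([plane("top",u,v,3)[:2] for u,v in q]); print("mat px",q.round(1).tolist(),"\n",P.round(1).tolist(),"c",P.mean(0).round(1),"sides",np.linalg.norm(np.diff(P,axis=0),axis=1).round(1))
for n,(u,v) in dict(bench=(270,180),tray=(312,255),tray2=(355,235),pan=(447,235),bal=(418,270),mark=(340,212),jar=(321,214)).items(): print(n,t[v,u],hsv[v,u])
E
```

```text
mat px [[205.0, 268.0], [205.0, 268.0], [205.0, 268.0], [205.0, 268.0]] 
 [[404.5, 336.2], [404.5, 336.2], [404.5, 336.2], [404.5, 336.2]] c [404.5 336.2] sides [0. 0. 0.]
bench [129 133 134] [ 24  10 134]
tray [122 120 116] [100  13 122]
tray2 [117 115 112] [102  11 117]
pan [109 108 105] [ 98   9 109]
bal [133 133 133] [  0   0 133]
mark [122 122 123] [  0   2 123]
jar [133 133 134] [  0   2 134]
```

View pics/crop1.png

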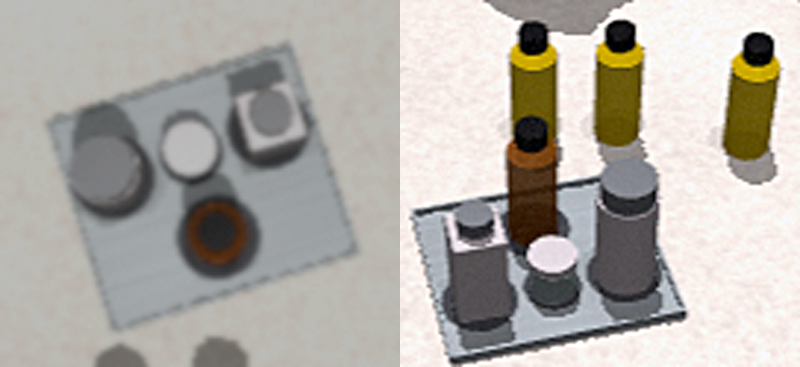

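The crop confirms one amber bottle, at the front tray spot (top px 330,240); the three look-alikes are clearly yellow. Next I'll measure everything.

```bash
cat > meas.py <<'E'
from h import *
def rect(mask,z,cam="top"):
    c=max(cv2.findContours(mask,0,1)[0],key=cv2.contourArea)
    hull=cv2.convexHull(c)[:,0]
    P=np.array([plane(cam,u,v,z)[:2] for u,v in hull]).astype(np.float32)
    (c0,sz,an)=cv2.minAreaRect(P); return np.round(c0,1),np.round(sz,1),round(an,1)
E
python3 - <<'E'
from meas import *
t=cv2.imread("pics/top0.png").astype(int); u8=lambda m:m.astype(np.uint8)
def roi(m,x0,x1,y0,y1):
    o=np.zeros(m.shape,np.uint8); o[y0:y1,x0:x1]=m[y0:y1,x0:x1]; return o
print("mat px",t[225,210]);
m=roi(t.max(2)<60,165,250,160,290); print("mat",rect(m,3))
m=roi((t[...,0]-t[...,2]>=3)|(t.max(2)<100),272,380,175,275); m=cv2.morphologyEx(m,cv2.MORPH_OPEN,np.ones((3,3))); print("tray",rect(m,8))
g=cv2.resize(cv2.imread("pics/top0.png",0),None,fx=4,fy=4,interpolation=cv2.INTER_CUBIC)
def circ(name,u,v,r,z,p2=12,w=20):
    f=cams.camera_info("top")["fx"]; R=r*f/(1380-z)*4
    x0,y0=int((u-w)*4),int((v-w)*4); sub=g[y0:y0+8*w,x0:x0+8*w]
    C=cv2.HoughCircles(sub,cv2.HOUGH_GRADIENT,1,20,param1=60,param2=p2,minRadius=int(R*.85),maxRadius=int(R*1.15)+1)
    if C is None: print(name,None);return
    for c in C[0][:2]:
        a,b=(x0+c[0]-1.5)/4,(y0+c[1]-1.5)/4; print(name,round(a,1),round(b,1),"r",round(c[2]/R*r,1),plane("top",a,b,z).round(1))
circ("pan",447,235,48,66,w=26); circ("slimcap",330,239.6,14.5,128,w=9); circ("widecap",296.5,221,24.5,120,w=16); circ("sqcap",346.6,203,16,112,w=11); circ("jar",321.7,215,22,44,w=13)
for n,p in (("slim",(330.1,239.6,128)),("wide",(296.5,221.6,120)),("sq",(346.6,203,112)),("jar",(321.7,215,44))): print(n,plane("top",*p).round(1))
print("corners",[plane("top",u,v,10)[:2].round(1).tolist() for u,v in((280,206.6),(352,182.6),(372.1,245.6),(299.5,268.4))])
for n,(u,v,z) in dict(w=(348.5,178+0,120),).items(): pass
# scene: crop scale 400/136=2.941 , caps
for n,(cx,cy,z) in dict(slim=(532,132,128),wide=(629,178,120),sq=(475,215,112),jar=(551,254,44)).items():
    print("scene",n,plane("scene",280+(cx-400)/2.941,120+cy/2.936,z).round(1))
for n,(u,v) in dict(y1=(252,290),y2=(302,295),y3=(333,292)).items(): print(n,plane("top",u,v,128).round(0))
E
```

```text
mat px [13 12 13]
mat (array([519.9, 328.5]), array([137.5, 276.3]), 86.1)
tray (array([525.2,  14.5]), array([179.4, 206.5]), 18.9)
pan 446.2 234.0 r 49.0 [ 503.2 -298.3   66. ]
slimcap None
widecap 299.0 224.0 r 27.4 [519.8  76.6 120. ]
sqcap 346.2 203.5 r 16.8 [573.4 -39.9 112. ]
jar 321.0 214.0 r 21.5 [551.8  24.7  44. ]
slim [482.2  -1.1 128. ]
wide [525.7  82.9 120. ]
sq [574.7 -40.7 112. ]
jar [549.2  22.8  44. ]
corners [[573.1, 136.9], [641.2, -56.8], [471.8, -112.6], [407.9, 80.7]]
scene slim [486.    0.9 128. ]
scene wide [527.4  85.4 120. ]
scene sq [571.8 -38.9 112. ]
scene jar [549.1  21.8  44. ]
y1 [356. 187. 128.]
y2 [346.  65. 128.]
y3 [355. -10. 128.]
```

```bash
cat > plan.py <<'E'
from h import *
from scipy.spatial.transform import Rotation as Ro
def R0(): return Ro.from_euler("xyz",env.state()["tcp_rot"]).as_matrix()
def jaw():
    R=R0(); return np.degrees(np.arctan2(R[1,1],R[0,1]))
def show(pts,jaws=None):
    """from measured pose: for each waypoint, first turn to jaw angle, then shift; prints scaled units (total) in tool axes"""
    s=env.state(); R=R0(); p=np.array(s["eef_pos"]); print("t",round(s["t"],2),"p",p.round(1),"jaw",round(jaw(),1),"open",round(s["opening"],3),"toolx",R[:,0].round(3),"F",np.round(s["ft_force"],1))
    for k,q in enumerate(pts):
        if jaws and jaws[k] is not None:
            cur=np.degrees(np.arctan2(R[1,1],R[0,1])); d=-(jaws[k]-cur); d=(d+90)%180-90
            R=R@Ro.from_euler("x",d,degrees=True).as_matrix(); print("  turn",round(d/180,4),"deg",round(d,1))
        d=R.T@(np.array(q)-p); print("  to",q,"lin",(d/500).round(4).tolist(),"rows>=",int(np.ceil(np.linalg.norm(d)/45))); p=np.array(q,float)
E
python3 - <<'E'
from plan import *
show([(480,10,260)],[109])
print("no-turn"); show([(480,10,260)])
E
```

```text
t 0.1 p [165.9 602.4 228.1] jaw 74.6 open 0.999 toolx [-0.    -0.001 -1.   ] F [0.6 0.4 0. ]
  turn -0.1911 deg -34.4
  to (480, 10, 260) lin [-0.0629, -1.3248, 0.2082] rows>= 15
no-turn
t 0.1 p [165.9 602.4 228.1] jaw 74.6 open 0.999 toolx [-0.    -0.001 -1.   ] F [0.6 0.4 0. ]
  to (480, 10, 260) lin [-0.0629, -0.9754, 0.9203] rows>= 15
```

Request:
carry_out(
  grip=[-1,-1,-1,-1,-1],
  linear=[
    [-0.0126,0,0],
    [-0.0126,0,0],
    [-0.0126,0,0],
    [-0.0126,0,0],
    [-0.0126,0,0],
  ],
  turn=[-0.0382,-0.0382,-0.0382,-0.0382,-0.0382],
)

```text
t: 0.6
eef_pos: [165.9, 602.5, 260.0]
tcp_rot: [-2.298, 1.57, -1.961]
ft_force: [-0.1, -0.4, -0.1]
opening: 1.001
```

Request:
carry_out(
  grip=[-1,-1,-1,-1,-1],
  linear=[
    [0,-0.04,0.006],
    [0,-0.07,0.011],
    [0,-0.075,0.012],
    [0,-0.075,0.012],
    [0,-0.075,0.012],
  ],
  turn=[0,0,0,0,0],
)

```text
t: 1.1
eef_pos: [245.8, 451.4, 259.9]
tcp_rot: [-2.448, 1.57, -2.117]
ft_force: [0.8, -0.0, -0.4]
opening: 1.001
```

Request:
carry_out(
  grip=[-1,-1,-1,-1,-1],
  linear=[
    [0,-0.08,0.012],
    [0,-0.08,0.012],
    [0,-0.08,0.012],
    [0,-0.08,0.012],
    [0,-0.08,0.012],
  ],
  turn=[0,0,0,0,0],
)

```text
t: 1.6
eef_pos: [339.2, 271.9, 260.1]
tcp_rot: [2.723, 1.571, 3.055]
ft_force: [0.8, -0.2, -0.4]
opening: 1.002
```

Request:
carry_out(
  grip=[-1,-1,-1,-1,-1],
  linear=[
    [0,-0.08,0.012],
    [0,-0.08,0.012],
    [0,-0.08,0.012],
    [0,-0.08,0.012],
    [0,-0.08,0.012],
  ],
  turn=[0,0,0,0,0],
)

```text
t: 2.1
eef_pos: [432.7, 92.4, 260.1]
tcp_rot: [1.976, 1.571, 2.307]
ft_force: [0.1, 0.6, -0.4]
opening: 0.997
```

Request:
carry_out(
  grip=[-1,-1,-1,-1,-1],
  linear=[
    [0,-0.08,0.012],
    [0,-0.07,0.01],
    [0,-0.04,0.006],
    [0,0,0],
    [0,0,0],
  ],
  turn=[0,0,0,0,0],
)

```text
t: 2.6
eef_pos: [476.1, 8.9, 259.8]
tcp_rot: [2.416, 1.57, 2.746]
ft_force: [0.1, -0.1, -0.5]
opening: 1.002
```

```bash
python3 - <<'E'
from plan import *
import json
i=cams.camera_info("wrist"); w=cams.read_camera("wrist"); cv2.imwrite("pics/w1.png",w)
json.dump({k:(np.array(v).tolist()) for k,v in i.items()},open("w1.json","w"))
show([(484,-0.7,79)],[109])
V=np.array(i["view"]); print(i["fx"],i["cx"],i["cy"],(-V[:3,:3].T@V[:3,3]).round(0),V[:3,:3].round(2).tolist())
E
```

```text
t 2.65 p [475.9   9.4 259.9] jaw 109.0 open 0.999 toolx [-0.001  0.    -1.   ] F [0.4 0.5 0.1]
  turn -0.0001 deg -0.0
  to (484, -0.7, 79) lin [0.3619, -0.0245, 0.0089] rows>= 5
309.70691628693146 319.64598616599136 194.13797623313653 [406. -16. 416.] [[-0.32, 0.95, 0.0], [0.91, 0.31, 0.26], [0.25, 0.09, -0.97]]
```

View pics/w1.png

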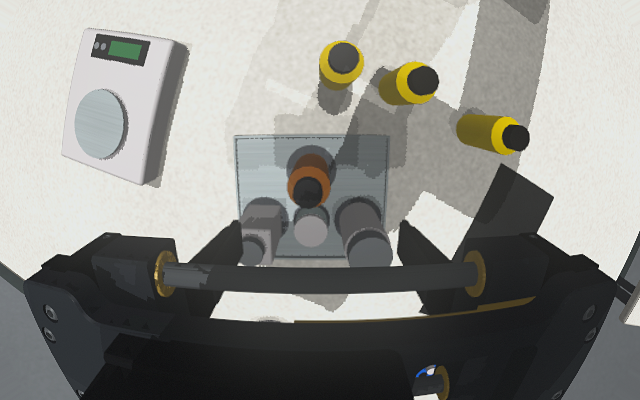

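The wrist view shows:
- **Slim cap:** (307,192).
- **Jar lid:** (310,231).
- **Wide cap:** (370,250).
- **Square cap:** (249,249).
- **Tray front corners:** (235,135) and (388,136).
- **Pan:** (101,124).

Next I'll cross-check these against the top view.

```bash
python3 - <<'E'
from h import *
import json
i=json.load(open("w1.json")); w=cv2.imread("pics/w1.png")
m=((w[...,2].astype(int)-w[...,0]>25)&(w[...,2]<150)).astype(np.uint8); m[:130]=0;m[240:]=0;m[:,:260]=0;m[:,350:]=0
print("amber bbox",cv2.boundingRect(m))
for n,(u,v,z) in dict(slim=(307,192,132),jar=(310,231,48),wide=(370,250,124),sq=(249,249,116),tfr=(235,135,10),tfl=(388,136,10),pan=(101,124,66)).items(): print(n,plane("wrist",u,v,z,i).round(1))
a=plane("wrist",235,135,10,i);b=plane("wrist",388,136,10,i); d=b-a; print("tray yaw",np.degrees(np.arctan2(-d[0],d[1])),np.linalg.norm(d))
print("pan box pts",[plane("wrist",u,v,66,i)[:2].round(0).tolist() for u,v in((75,124),(127,124),(101,89),(101,159))])
c=cv2.resize(w[185:275,225:315],(540,540),interpolation=cv2.INTER_CUBIC)
t=cv2.imread("pics/top0.png"); c2=cv2.resize(t[185:225,325:365],(540,540),interpolation=cv2.INTER_CUBIC)
g=t[185:225,325:365].astype(int); k=((g.min(2)>120)&(g[...,0]-g[...,2]<3)).astype(np.uint8); print("\n".join("".join(".#"[x] for x in r) for r in k[5:38]))
c=np.hstack([c[:400,:400],cv2.resize(c2,(400,400))]); cv2.imwrite("pics/sq.png",c)
E
```

```text
amber bbox (287, 154, 44, 53)
slim [481.1  -2.6 132. ]
jar [551.  21.  48.]
wide [521.6  79.7 124. ]
sq [566.5 -41.7 116. ]
tfr [ 469.7 -113.5   10. ]
tfl [405.6  80.1  10. ]
pan [ 498.9 -294.1   66. ]
tray yaw 18.314878244076734 203.9398466868412
pan box pts [[511.0, -346.0], [488.0, -249.0], [453.0, -307.0], [546.0, -284.0]]
...............................#########
...............................#########
...............................#########
................................########
................................########
.........................##.....########
........................###.....########
.........................###....########
...........................#.....#######
............##....................######
............##....................######
............##....................######
.............#....................######
.............#....................######
.............#.....................#####
............................##......####
............................##......####
..............#.............##......####
#.............#............####.....####
###............#..........#####.....####
###............##.........####.......###
####...........#####..####...........###
####...........########...............##
####............####...................#
####...................................#
####...................................#
####...................................#
####....................................
###.....................................
##......................................
#.......................................
........................................
........................................
```

View pics/sq.png

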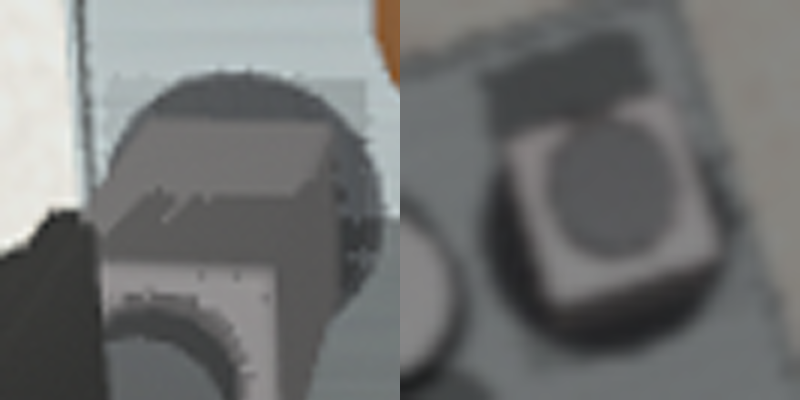

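Request:
carry_out(
  grip=[-1,-1,-1,-1,-1],
  linear=[
    [0,-0.0243,0.0066],
    [0.05,0,0],
    [0.06,0,0],
    [0.06,0,0],
    [0.05,0,0],
  ],
  turn=[0,0,0,0,0],
)

```text
t: 3.15
eef_pos: [483.5, -1.3, 148.9]
tcp_rot: [1.922, 1.571, 2.255]
ft_force: [0.6, -0.2, -0.3]
opening: 1.0
```

Request:
carry_out(
  grip=[-1,-1,-1,-1,-1],
  linear=[
    [0.05,0,0],
    [0.05,0,0],
    [0.03,0,0],
    [0.012,0,0],
    [0,0,0],
  ],
  turn=[0,0,0,0,0],
)

```text
t: 3.65
eef_pos: [483.5, -1.4, 78.7]
tcp_rot: [2.592, 1.57, 2.924]
ft_force: [0.5, 0.1, -0.0]
opening: 0.999
```

Request:
carry_out(
  grip=[0.02,0.02,0.1,0.1,0.2],
  linear=[
    [0,0,0],
    [0,0,0],
    [0,0,0],
    [0,0,0],
    [0,0,0],
  ],
  turn=[0,0,0,0,0],
)

```text
t: 4.15
eef_pos: [483.6, -1.7, 79.4]
tcp_rot: [-0.329, 1.57, 0.002]
ft_force: [1.2, 0.8, 0.1]
opening: 0.633
```

Request:
carry_out(
  grip=[0.3,1,1,1,1],
  linear=[
    [0,0,0],
    [0,0,0],
    [0,0,0],
    [0,0,0],
    [0,0,0],
  ],
  turn=[0,0,0,0,0],
)

```text
t: 4.65
eef_pos: [483.6, -1.6, 79.1]
tcp_rot: [0.814, 1.571, 1.145]
ft_force: [0.1, 0.4, 1.0]
opening: 0.48
```

```bash
python3 - <<'E'
from plan import *
show([(483,-1,240),(420,335,240),(420,335,78.5)])
E
```

```text
t 4.65 p [483.6  -1.6  79.1] jaw 109.0 open 0.48 toolx [ 0.  0. -1.] F [0.1 0.4 1. ]
  to (483, -1, 240) lin [-0.3218, 0.0016, -0.0006] rows>= 4
  to (420, 335, 240) lin [0.0, 0.6764, 0.0994] rows>= 8
  to (420, 335, 78.5) lin [0.323, -0.0, -0.0] rows>= 4
```

Request:
carry_out(
  grip=[1,1,1,1,1],
  linear=[
    [-0.02,0,0],
    [-0.04,0,0],
    [-0.05,0,0],
    [-0.05,0,0],
    [-0.05,0,0],
  ],
  turn=[0,0,0,0,0],
)

```text
t: 5.15
eef_pos: [483.2, -1.6, 185.6]
tcp_rot: [2.215, 1.571, 2.546]
ft_force: [-0.2, -0.8, -2.3]
opening: 0.479
```

Request:
carry_out(
  grip=[1,1,1,1,1],
  linear=[
    [-0.05,0,0],
    [-0.04,0,0],
    [-0.02,0.02,0.003],
    [0,0.04,0.006],
    [0,0.06,0.009],
  ],
  turn=[0,0,0,0,0],
)

```text
t: 5.65
eef_pos: [472.1, 58.5, 239.3]
tcp_rot: [0.544, 1.571, 0.873]
ft_force: [0.3, 0.6, -2.5]
opening: 0.479
```

Request:
carry_out(
  grip=[1,1,1,1,1],
  linear=[
    [0,0.06,0.009],
    [0,0.06,0.009],
    [0,0.06,0.009],
    [0,0.06,0.009],
    [0,0.06,0.009],
  ],
  turn=[0,0,0,0,0],
)

```text
t: 6.15
eef_pos: [443.9, 208.8, 238.9]
tcp_rot: [2.946, 1.57, -3.006]
ft_force: [0.2, -0.2, -1.3]
opening: 0.48
```

Request:
carry_out(
  grip=[1,1,1,1,1],
  linear=[
    [0,0.06,0.009],
    [0,0.06,0.009],
    [0,0.06,0.009],
    [0,0.05,0.007],
    [0,0.026,0.002],
  ],
  turn=[0,0,0,0,0],
)

```text
t: 6.65
eef_pos: [419.2, 335.9, 238.8]
tcp_rot: [3.04, 1.57, -2.911]
ft_force: [0.6, -1.0, -1.8]
opening: 0.477
```

```bash
python3 - <<'E'
from plan import *
show([(420,335,79),(420,335,240),(531.4,84.5,240)],[None,None,18.6])
cv2.imwrite("pics/top1.png",cams.read_camera("top"))
E
```

```text
t 6.65 p [419.2 335.9 238.8] jaw 109.1 open 0.477 toolx [-0.001 -0.    -1.   ] F [ 0.6 -1.  -1.8]
  to (420, 335, 79) lin [0.3195, -0.0023, 0.0013] rows>= 4
  to (420, 335, 240) lin [-0.322, 0.0, -0.0003] rows>= 4
  turn -0.4974 deg -89.5
  to (531.4, 84.5, 240) lin [-0.0001, -0.0514, -0.5459] rows>= 7
```

Request:
carry_out(
  grip=[1,1,1,1,1],
  linear=[
    [0.03,0,0],
    [0.06,0,0],
    [0.06,0,0],
    [0.06,0,0],
    [0.05,0,0],
  ],
  turn=[0,0,0,0,0],
)

```text
t: 7.2
eef_pos: [420.0, 333.2, 107.7]
tcp_rot: [-2.863, 1.57, -2.532]
ft_force: [-0.1, 0.0, -1.3]
opening: 0.483
```

Request:
carry_out(
  grip=[1,1,1,1,1],
  linear=[
    [0.03,0,0],
    [0.016,0,0],
    [0.008,0,0],
    [0.005,0,0],
    [0.001,0,0],
  ],
  turn=[0,0,0,0,0],
)

```text
t: 7.7
eef_pos: [420.6, 334.1, 79.6]
tcp_rot: [0.312, 1.57, 0.643]
ft_force: [-0.2, -0.5, -1.8]
opening: 0.485
```

Request:
carry_out(
  grip=[1,-0.1,-0.3,-0.6,-1],
  linear=[
    [0.001,0,0],
    [0,0,0],
    [0,0,0],
    [0,0,0],
    [0,0,0],
  ],
  turn=[0,0,0,0,0],
)

```text
t: 8.2
eef_pos: [420.5, 334.2, 78.8]
tcp_rot: [0.389, 1.57, 0.72]
ft_force: [-0.8, -0.7, -0.0]
opening: 0.744
```

Request:
carry_out(
  grip=[-1,-1,-1,-1,-1],
  linear=[
    [0,0,0],
    [0,0,0],
    [-0.04,0,0],
    [-0.06,0,0],
    [-0.08,0,0],
  ],
  turn=[0,0,0,0,0],
)

```text
t: 8.7
eef_pos: [419.9, 333.7, 168.6]
tcp_rot: [-2.949, 1.568, -2.618]
ft_force: [-0.7, 0.3, 0.3]
opening: 0.998
```

Request:
carry_out(
  grip=[-1,-1,-1,-1,-1],
  linear=[
    [-0.08,0,0],
    [-0.06,0,0],
    [0,0,0],
    [0,0,0],
    [0,0,0],
  ],
  turn=[0,0,-0.045,-0.045,-0.045],
)

```text
t: 9.2
eef_pos: [420.3, 334.0, 238.9]
tcp_rot: [-0.133, 1.57, 0.628]
ft_force: [0.7, -0.0, 0.7]
opening: 1.002
```

```bash
python3 - <<'E'
from plan import *
show([(531,84,240)],[18.6])
t=cams.read_camera("top"); cv2.imwrite("pics/top2.png",t)
E
```

```text
t 9.2 p [420.3 334.  238.9] jaw 133.6 open 1.002 toolx [ 0.  0. -1.] F [ 0.7 -0.   0.7]
  turn -0.361 deg -65.0
  to (531, 84, 240) lin [-0.0022, -0.0503, -0.5445] rows>= 7
```

Request:
carry_out(
  grip=[-1,-1,-1,-1,-1],
  linear=[
    [0,0,0],
    [0,0,0],
    [0,0,0],
    [0,0,0],
    [0,0,0],
  ],
  turn=[0.0456,0.0456,0.0456,0.0456,0.0456],
)

```text
t: 9.75
eef_pos: [420.4, 334.0, 238.6]
tcp_rot: [-2.752, 1.571, -2.722]
ft_force: [-0.5, -1.5, 0.5]
opening: 1.0
```

Request:
carry_out(
  grip=[-1,-1,-1,-1,-1],
  linear=[
    [0,0,0],
    [0,0,0],
    [0,0,0],
    [0,0,0],
    [0,0,0],
  ],
  turn=[0.0456,0.0456,0.0456,0.0456,0.0456],
)

```text
t: 10.25
eef_pos: [420.4, 334.0, 238.5]
tcp_rot: [-2.212, 1.571, -2.898]
ft_force: [0.4, 0.4, 0.7]
opening: 0.997
```

Request:
carry_out(
  grip=[-1,-1,-1,-1,-1],
  linear=[
    [0,0,0],
    [0,0,0],
    [0,0,0],
    [0,0,0],
    [0,0,0],
  ],
  turn=[0.0456,0.0456,0.0456,0.0456,0],
)

```text
t: 10.75
eef_pos: [420.4, 334.1, 238.6]
tcp_rot: [-1.77, 1.571, -3.025]
ft_force: [-0.2, 0.6, -0.3]
opening: 0.998
```

```bash
python3 - <<'E'
from plan import *
show([(531,84,240),(531,84,77)],[18.6,None])
t=cams.read_camera("top"); cv2.imwrite("pics/top3.png",t)
# wide cap fine localisation in scene picture (unobstructed at start)
s=cv2.imread("pics/scene0.png"); cv2.imwrite("pics/chk1.png",np.hstack([cv2.resize(t[160:300,160:390],(760,463))]))
E
```

```text
t 10.75 p [420.4 334.1 238.6] jaw 18.1 open 0.998 toolx [-0. -0. -1.] F [-0.2  0.6 -0.3]
  turn -0.0028 deg -0.5
  to (531, 84, 240) lin [-0.0029, 0.0502, 0.5446] rows>= 7
  to (531, 84, 77) lin [0.326, 0.0, 0.0] rows>= 4
```

View pics/chk1.png

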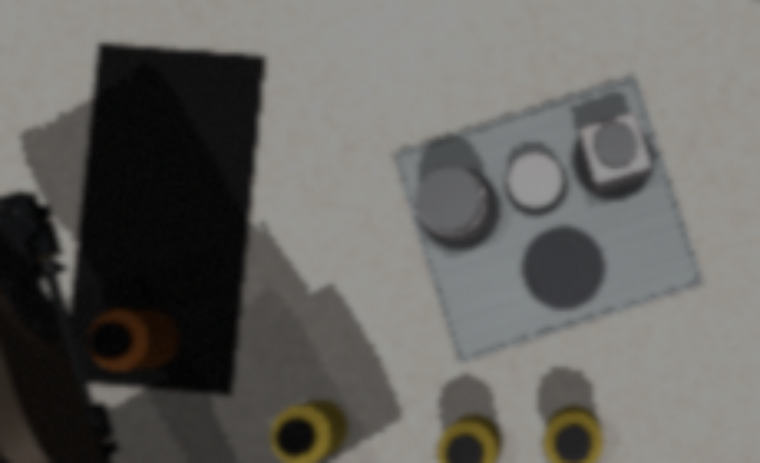

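Request:
carry_out(
  grip=[-1,-1,-1,-1,-1],
  linear=[
    [0,0.003,0.03],
    [0,0.0065,0.07],
    [0,0.0065,0.07],
    [0,0.0065,0.07],
    [0,0.0065,0.07],
  ],
  turn=[-0.0028,0,0,0,0],
)

```text
t: 11.3
eef_pos: [484.5, 190.8, 238.7]
tcp_rot: [1.823, 1.571, 0.585]
ft_force: [1.1, 0.3, 1.1]
opening: 0.997
```

Request:
carry_out(
  grip=[-1,-1,-1,-1,-1],
  linear=[
    [0,0.0065,0.07],
    [0,0.0065,0.07],
    [0,0.0065,0.07],
    [0,0.0017,0.0246],
    [0,0,0],
  ],
  turn=[0,0,0,0,0],
)

```text
t: 11.8
eef_pos: [532.4, 83.4, 238.4]
tcp_rot: [-2.209, 1.571, 2.832]
ft_force: [-0.7, 0.6, 0.8]
opening: 1.001
```

```bash
python3 - <<'E'
from plan import *
show([(530,84.5,240),(530,84.5,77)],[18.6,None])
def blob(im,x0,x1,y0,y1,thr):
    m=np.zeros(im.shape[:2],np.uint8); m[y0:y1,x0:x1]=(im[y0:y1,x0:x1].max(2)<thr); n,l,st,c=cv2.connectedComponentsWithStats(m); k=1+np.argmax(st[1:,4]); return c[k],st[k]
t=cv2.imread("pics/top3.png"); c,st=blob(t,315,346,226,258,75); print("mark top",c,st,plane("top",*c,4).round(1), t[240,330],t[255,312])
s=cams.read_camera("scene"); cv2.imwrite("pics/scene1.png",s)
u,v=proj("scene",(484,-1,4)).astype(int); print(u,v,s[v,u]); c,st=blob(s,u-20,u+20,v-16,v+16,95); print("mark scene",c,st,plane("scene",*c,4).round(1))
E
```

```text
t 11.8 p [532.4  83.4 238.4] jaw 18.9 open 1.001 toolx [-0.  0. -1.] F [-0.7  0.6  0.8]
  turn 0.0014 deg 0.3
  to (530, 84.5, 240) lin [-0.0031, -0.0039, -0.0036] rows>= 1
  to (530, 84.5, 77) lin [0.326, 0.0001, 0.0001] rows>= 4
mark top [330.02293578 240.58256881] [319 229  23  24 436] [4.836e+02 3.000e-01 4.000e+00] [60 57 56] [135 133 129]
324 198 [60 56 53]
mark scene [319.98992443 200.19647355] [304 189  34  25 397] [492.6 -13.3   4. ]
```

Request:
carry_out(
  grip=[-1,-1,-1,-1,-1],
  linear=[
    [0,-0.0039,-0.0036],
    [0.05,0,0],
    [0.06,0,0],
    [0.06,0,0],
    [0.05,0,0],
  ],
  turn=[0,0,0,0,0],
)

```text
t: 12.35
eef_pos: [528.7, 87.1, 127.5]
tcp_rot: [-2.271, 1.57, 2.773]
ft_force: [0.3, -0.0, -0.5]
opening: 1.0
```

Request:
carry_out(
  grip=[-1,-1,-1,-1,-1],
  linear=[
    [0.05,0,0],
    [0.033,0,0],
    [0.02,0,0],
    [0,0,0],
    [0,0,0],
  ],
  turn=[0,0,0,0,0],
)

```text
t: 12.85
eef_pos: [529.8, 86.2, 77.7]
tcp_rot: [1.453, 1.57, 0.212]
ft_force: [0.2, -0.8, -0.1]
opening: 0.995
```

Request:
carry_out(
  grip=[-0.2,-0.2,-0.1,-0.1,0],
  linear=[
    [0,0,0],
    [0,0,0],
    [0,0,0],
    [0,0,0],
    [0,0,0],
  ],
  turn=[0,0,0,0,0],
)

```text
t: 13.35
eef_pos: [529.7, 85.5, 77.3]
tcp_rot: [1.617, 1.571, 0.376]
ft_force: [-0.0, 0.9, -0.2]
opening: 0.632
```

Request:
carry_out(
  grip=[0.1,1,1,1,1],
  linear=[
    [0,0,0],
    [0,0,0],
    [0,0,0],
    [0,0,0],
    [0,0,0],
  ],
  turn=[0,0,0,0,0],
)

```text
t: 13.85
eef_pos: [529.8, 85.6, 77.2]
tcp_rot: [1.574, 1.571, 0.333]
ft_force: [-0.0, -0.7, 1.7]
opening: 0.564
```

```bash
python3 - <<'E'
from plan import *
show([(530,84.5,220),(522,328,220),(522,328,76.5)])
E
```

```text
t 13.85 p [529.8  85.6  77.2] jaw 18.9 open 0.564 toolx [ 0.  0. -1.] F [-0.  -0.7  1.7]
  to (530, 84.5, 220) lin [-0.2856, -0.0002, 0.0022] rows>= 4
  to (522, 328, 220) lin [0.0, 0.1424, -0.466] rows>= 6
  to (522, 328, 76.5) lin [0.287, -0.0001, 0.0] rows>= 4
```

Request:
carry_out(
  grip=[1,1,1,1,1],
  linear=[
    [-0.02,0,0],
    [-0.04,0,0],
    [-0.05,0,0],
    [-0.05,0,0],
    [-0.05,0,0],
  ],
  turn=[0,0,0,0,0],
)

```text
t: 14.35
eef_pos: [529.4, 85.6, 183.5]
tcp_rot: [-2.204, 1.57, 2.838]
ft_force: [1.0, 0.3, -1.5]
opening: 0.563
```

Request:
carry_out(
  grip=[1,1,1,1,1],
  linear=[
    [-0.05,0,0],
    [-0.026,0,0],
    [0,0.006,-0.02],
    [0,0.014,-0.045],
    [0,0.0184,-0.06],
  ],
  turn=[0,0,0,0,0],
)

```text
t: 14.85
eef_pos: [527.2, 151.5, 219.5]
tcp_rot: [-1.801, 1.57, -3.044]
ft_force: [0.4, -1.1, -2.1]
opening: 0.562
```

Request:
carry_out(
  grip=[1,1,1,1,1],
  linear=[
    [0,0.0184,-0.06],
    [0,0.0184,-0.06],
    [0,0.0184,-0.06],
    [0,0.0184,-0.06],
    [0,0.0184,-0.06],
  ],
  turn=[0,0,0,0,0],
)

```text
t: 15.35
eef_pos: [521.7, 309.6, 219.1]
tcp_rot: [-1.559, 1.569, -2.801]
ft_force: [1.0, 0.4, -2.8]
opening: 0.564
```

Request:
carry_out(
  grip=[1,1,1,1,1],
  linear=[
    [0,0.0118,-0.0388],
    [0,0,0],
    [0.03,0,0],
    [0.05,0,0],
    [0.05,0,0],
  ],
  turn=[0,0,0,0,0],
)

```text
t: 15.85
eef_pos: [521.4, 327.7, 153.9]
tcp_rot: [-1.463, 1.57, -2.704]
ft_force: [0.5, 0.3, -2.6]
opening: 0.562
```

```bash
python3 - <<'E'
from plan import *
show([(522,328,76.5),(522,328,220),(573.5,-40.5,240)],[None,None,18.4])
E
```

```text
t 15.85 p [521.4 327.7 153.9] jaw 18.9 open 0.562 toolx [-0. -0. -1.] F [ 0.5  0.3 -2.6]
  to (522, 328, 76.5) lin [0.1549, 0.0014, -0.0002] rows>= 2
  to (522, 328, 220) lin [-0.287, -0.0002, 0.0] rows>= 4
  turn 0.0026 deg 0.5
  to (573.5, -40.5, 240) lin [-0.0399, -0.1349, 0.7318] rows>= 9
```

Request:
carry_out(
  grip=[1,1,1,1,1],
  linear=[
    [0.05,0,0],
    [0.05,0,0],
    [0.03,0,0],
    [0.016,0,0],
    [0.006,0,0],
  ],
  turn=[0,0,0,0,0],
)

```text
t: 16.35
eef_pos: [521.5, 327.6, 78.2]
tcp_rot: [-1.477, 1.569, -2.718]
ft_force: [-0.4, 0.2, -1.6]
opening: 0.562
```

Request:
carry_out(
  grip=[1,1,-0.25,-0.4,-0.6],
  linear=[
    [0.002,0,0],
    [0.001,0,0],
    [0,0,0],
    [0,0,0],
    [0,0,0],
  ],
  turn=[0,0,0,0,0],
)

```text
t: 16.85
eef_pos: [522.2, 328.1, 78.2]
tcp_rot: [1.751, 1.57, 0.509]
ft_force: [0.1, 0.6, 0.2]
opening: 0.729
```

Request:
carry_out(
  grip=[-0.7,-0.7,-0.7,-0.7,-0.7],
  linear=[
    [0,0,0],
    [0,0,0],
    [-0.03,0,0],
    [-0.06,0,0],
    [-0.08,0,0],
  ],
  turn=[0,0,0,0,0],
)

```text
t: 17.35
eef_pos: [521.4, 327.7, 163.4]
tcp_rot: [-1.463, 1.568, -2.704]
ft_force: [0.7, 0.9, 1.0]
opening: 0.853
```

Request:
carry_out(
  grip=[-1,-1,-1,-1,-1],
  linear=[
    [-0.08,0,0],
    [-0.06,0,0],
    [0,-0.006,0.03],
    [0,-0.012,0.065],
    [0,-0.0133,0.072],
  ],
  turn=[0,0,0,0,0],
)

```text
t: 17.85
eef_pos: [533.7, 243.1, 232.9]
tcp_rot: [1.771, 1.571, 0.531]
ft_force: [0.0, -1.2, -0.4]
opening: 0.998
```

Request:
carry_out(
  grip=[-1,-1,-1,-1,-1],
  linear=[
    [0,-0.0133,0.072],
    [0,-0.0133,0.072],
    [0,-0.0133,0.072],
    [0,-0.0133,0.072],
    [0,-0.0133,0.072],
  ],
  turn=[0,0,0,0,0],
)

```text
t: 18.35
eef_pos: [560.5, 61.0, 232.7]
tcp_rot: [-2.016, 1.57, 3.026]
ft_force: [1.0, -0.7, -0.3]
opening: 0.997
```

```bash
python3 - <<'E'
from plan import *
show([(573.5,-40.5,240),(573.5,-40.5,75)],[18.4,None])
cv2.imwrite("pics/top4.png",cams.read_camera("top"))
E
```

```text
t 18.35 p [560.5  61.  232.7] jaw 18.9 open 0.997 toolx [-0.  0. -1.] F [ 1.  -0.7 -0.3]
  turn 0.0026 deg 0.5
  to (573.5, -40.5, 240) lin [-0.0145, -0.0394, 0.2008] rows>= 3
  to (573.5, -40.5, 75) lin [0.33, 0.0001, 0.0] rows>= 4
```

Request:
carry_out(
  grip=[-1,-1,-1,-1,-1],
  linear=[
    [0,-0.014,0.072],
    [0,-0.0127,0.066],
    [0,-0.009,0.045],
    [0,-0.0037,0.0178],
    [0,0,0],
  ],
  turn=[0.0026,0,0,0,0],
)

```text
t: 18.9
eef_pos: [574.0, -39.4, 232.5]
tcp_rot: [-2.339, 1.57, 2.693]
ft_force: [-0.6, -0.7, -0.6]
opening: 0.996
```

```bash
python3 - <<'E'
from plan import *
show([(573.5,-40.5,75)],[18.4])
E
```

```text
t 18.9 p [574.  -39.4 232.5] jaw 18.3 open 0.996 toolx [-0.  0. -1.] F [-0.6 -0.7 -0.6]
  turn -0.0005 deg -0.1
  to (573.5, -40.5, 75) lin [0.3151, -0.0015, 0.0019] rows>= 4
```

Request:
carry_out(
  grip=[-1,-1,-1,-1,-1],
  linear=[
    [0.03,-0.0015,0.0019],
    [0.06,0,0],
    [0.06,0,0],
    [0.06,0,0],
    [0.05,0,0],
  ],
  turn=[0,0,0,0,0],
)

```text
t: 19.4
eef_pos: [573.2, -38.3, 101.3]
tcp_rot: [-2.329, 1.57, 2.706]
ft_force: [0.3, -0.1, -1.6]
opening: 1.001
```

Request:
carry_out(
  grip=[-1,-1,-1,0,0],
  linear=[
    [0.035,0,0],
    [0.02,0,0],
    [0,0,0],
    [0,0,0],
    [0,0,0],
  ],
  turn=[0,0,0,0,0],
)

```text
t: 19.9
eef_pos: [574.3, -39.6, 76.2]
tcp_rot: [1.155, 1.569, -0.094]
ft_force: [-0.0, 0.4, -1.1]
opening: 0.888
```

Request:
carry_out(
  grip=[0,0,0,0.1,0.1],
  linear=[
    [0,0,0],
    [0,0,0],
    [0,0,0],
    [0,0,0],
    [0,0,0],
  ],
  turn=[0,0,0,0,0],
)

```text
t: 20.4
eef_pos: [573.7, -39.8, 75.2]
tcp_rot: [-2.205, 1.571, 2.829]
ft_force: [0.0, 0.1, 0.1]
opening: 0.482
```

Request:
carry_out(
  grip=[0.2,1,1,1,1],
  linear=[
    [0,0,0],
    [0,0,0],
    [0,0,0],
    [0,0,0],
    [0,0,0],
  ],
  turn=[0,0,0,0,0],
)

```text
t: 20.9
eef_pos: [573.7, -39.8, 75.1]
tcp_rot: [-2.435, 1.571, 2.599]
ft_force: [-1.1, -0.3, 2.2]
opening: 0.481
```

```bash
python3 - <<'E'
from plan import *
show([(573.5,-40.5,218),(622,322,218),(622,322,75)])
E
```

```text
t 20.9 p [573.7 -39.8  75.1] jaw 18.4 open 0.481 toolx [-0.  0. -1.] F [-1.1 -0.3  2.2]
  to (573.5, -40.5, 218) lin [-0.2857, -0.001, 0.0012] rows>= 4
  to (622, 322, 218) lin [0.0001, 0.3209, -0.6573] rows>= 9
  to (622, 322, 75) lin [0.286, 0.0, 0.0] rows>= 4
```

Request:
carry_out(
  grip=[1,1,1,1,1],
  linear=[
    [-0.02,0,0],
    [-0.04,0,0],
    [-0.05,0,0],
    [-0.05,0,0],
    [-0.05,0,0],
  ],
  turn=[0,0,0,0,0],
)

```text
t: 21.4
eef_pos: [573.7, -39.7, 181.6]
tcp_rot: [1.671, 1.57, 0.422]
ft_force: [0.2, -0.0, -2.2]
opening: 0.481
```

Request:
carry_out(
  grip=[1,1,1,1,1],
  linear=[
    [-0.05,0,0],
    [-0.026,0,0],
    [0,0.0088,-0.018],
    [0,0.0176,-0.036],
    [0,0.0264,-0.054],
  ],
  turn=[0,0,0,0,0],
)

```text
t: 21.9
eef_pos: [581.4, 20.2, 216.9]
tcp_rot: [-1.991, 1.569, 3.041]
ft_force: [0.5, -0.7, -2.6]
opening: 0.484
```

Request:
carry_out(
  grip=[1,1,1,1,1],
  linear=[
    [0,0.0264,-0.054],
    [0,0.0264,-0.054],
    [0,0.0264,-0.054],
    [0,0.0264,-0.054],
    [0,0.0264,-0.054],
  ],
  turn=[0,0,0,0,0],
)

```text
t: 22.4
eef_pos: [601.2, 170.7, 216.5]
tcp_rot: [-1.818, 1.569, -3.067]
ft_force: [0.1, -0.4, -2.3]
opening: 0.482
```

Request:
carry_out(
  grip=[1,1,1,1,1],
  linear=[
    [0,0.0264,-0.054],
    [0,0.0264,-0.054],
    [0,0.0264,-0.054],
    [0,0.0264,-0.054],
    [0,0.0195,-0.04],
  ],
  turn=[0,0,0,0,0],
)

```text
t: 22.9
eef_pos: [620.0, 312.3, 216.1]
tcp_rot: [-1.688, 1.568, -2.937]
ft_force: [0.0, 0.0, -2.9]
opening: 0.482
```

Request:
carry_out(
  grip=[1,1,1,1,1],
  linear=[
    [0,0.0101,-0.022],
    [0,0,0],
    [0.03,0,0],
    [0.05,0,0],
    [0.05,0,0],
  ],
  turn=[0,0,0,0,0],
)

```text
t: 23.4
eef_pos: [621.9, 320.6, 151.6]
tcp_rot: [-1.051, 1.571, -2.302]
ft_force: [0.3, -0.2, -2.4]
opening: 0.482
```

```bash
python3 - <<'E'
from plan import *
show([(622,322,74.3),(622,322,160),(552,22,160)],[None,None,108.6])
E
```

```text
t 23.4 p [621.9 320.6 151.6] jaw 18.3 open 0.482 toolx [-0. -0. -1.] F [ 0.3 -0.2 -2.4]
  to (622, 322, 74.3) lin [0.1545, 0.0012, -0.0027] rows>= 2
  to (622, 322, 160) lin [-0.1714, -0.0, 0.0] rows>= 2
  turn 0.4985 deg 89.7
  to (552, 22, 160) lin [0.0002, 0.524, 0.3241] rows>= 7
```

Request:
carry_out(
  grip=[1,1,1,1,1],
  linear=[
    [0.05,0,0],
    [0.05,0,0],
    [0.03,0,0],
    [0.016,0,0],
    [0.006,0,0],
  ],
  turn=[0,0,0,0,0],
)

```text
t: 23.9
eef_pos: [622.1, 321.4, 76.5]
tcp_rot: [-1.553, 1.57, -2.803]
ft_force: [-0.3, -0.1, -1.5]
opening: 0.481
```

Request:
carry_out(
  grip=[1,1,-0.1,-0.3,-0.6],
  linear=[
    [0.002,0,0],
    [0.001,0,0],
    [0,0,0],
    [0,0,0],
    [0,0,0],
  ],
  turn=[0,0,0,0,0],
)

```text
t: 24.4
eef_pos: [622.3, 322.2, 76.3]
tcp_rot: [1.688, 1.57, 0.438]
ft_force: [0.4, -0.4, 0.1]
opening: 0.663
```

Request:
carry_out(
  grip=[-0.7,-0.7,-0.7,-0.7,-0.7],
  linear=[
    [0,0,0],
    [0,0,0],
    [-0.03,0,0],
    [-0.06,0,0],
    [-0.08,0,0],
  ],
  turn=[0,0,0,0,0],
)

```text
t: 24.9
eef_pos: [621.5, 321.7, 161.1]
tcp_rot: [-1.529, 1.568, -2.779]
ft_force: [1.5, -0.1, 1.0]
opening: 0.849
```

Request:
carry_out(
  grip=[-1,-1,-1,-1,-1],
  linear=[
    [-0.08,0,0],
    [-0.06,0,0],
    [0,0,0],
    [0,0,0],
    [0,0,0],
  ],
  turn=[0,0,-0.0456,-0.0456,-0.0456],
)

```text
t: 25.4
eef_pos: [622.0, 322.0, 232.3]
tcp_rot: [1.265, 1.569, 0.451]
ft_force: [0.0, -1.0, 0.6]
opening: 1.002
```

Request:
carry_out(
  grip=[-1,-1,-1,-1,-1],
  linear=[
    [0,0,0],
    [0,0,0],
    [0,0,0],
    [0,0,0],
    [0,0,0],
  ],
  turn=[-0.0456,-0.0456,-0.0456,-0.0456,-0.0456],
)

```text
t: 25.9
eef_pos: [622.0, 322.0, 231.9]
tcp_rot: [0.578, 1.57, 0.48]
ft_force: [-0.5, -0.0, -0.2]
opening: 1.001
```

Request:
carry_out(
  grip=[-1,-1,-1,-1,-1],
  linear=[
    [0,0,0],
    [0,0,0],
    [0,0,0],
    [0,-0.03,-0.019],
    [0,-0.06,-0.037],
  ],
  turn=[-0.0456,-0.0456,-0.0456,0,0],
)

```text
t: 26.4
eef_pos: [609.8, 271.3, 231.4]
tcp_rot: [0.26, 1.57, 0.589]
ft_force: [1.0, 0.4, -1.0]
opening: 1.001
```

```bash
python3 - <<'E'
from plan import *
show([(552,22,230)],[108.6])
t=cams.read_camera("top"); cv2.imwrite("pics/top5.png",t); cv2.imwrite("pics/chk2.png",cv2.resize(t[160:300,160:390],(760,463)))
E
```

```text
t 26.4 p [609.8 271.3 231.4] jaw 108.8 open 1.001 toolx [ 0.001  0.001 -1.   ] F [ 1.   0.4 -1. ]
  turn 0.0013 deg 0.2
  to (552, 22, 230) lin [0.0024, -0.4357, -0.2685] rows>= 6
```

View pics/chk2.png

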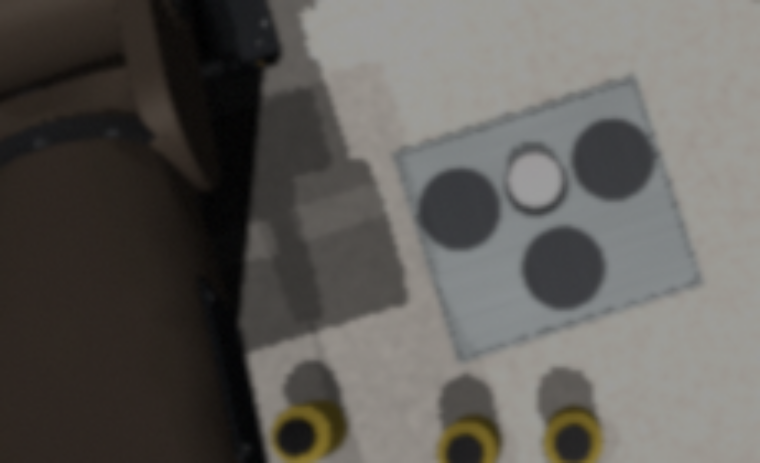

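The tray is clear: the three marks are at crop (460,209), (564,267) and (614,160), and the jar lid at (535,180). I'll measure the marks while moving to the jar.

Request:
carry_out(
  grip=[-1,-1,-1,-1,-1],
  linear=[
    [0,-0.065,-0.04],
    [0,-0.065,-0.04],
    [0,-0.065,-0.04],
    [0,-0.065,-0.04],
    [0,-0.065,-0.04],
  ],
  turn=[0,0,0,0,0],
)

```text
t: 26.95
eef_pos: [566.8, 83.1, 231.8]
tcp_rot: [-0.227, 1.57, 0.099]
ft_force: [1.2, 0.6, 0.0]
opening: 1.003
```

Request:
carry_out(
  grip=[-1,-1,-1,-1,-1],
  linear=[
    [0,-0.065,-0.04],
    [0,-0.0457,-0.0285],
    [0,0,0],
    [0,0,0],
    [0,0,0],
  ],
  turn=[0,0,0,0,0],
)

```text
t: 27.45
eef_pos: [552.9, 21.8, 231.1]
tcp_rot: [-0.07, 1.57, 0.257]
ft_force: [0.1, 0.0, 0.7]
opening: 1.0
```

```bash
python3 - <<'E'
from plan import *
t=cv2.imread("pics/top5.png")
k=3.304
for n,(cx,cy),mod in (("wide",(460,209),(30,66)),("slim",(564,267),(-42,0)),("sq",(614,160),(30,-66))):
    u,v=int(160+cx/k),int(160+cy/k); m=np.zeros(t.shape[:2],np.uint8); m[v-14:v+15,u-14:u+15]=t[v-14:v+15,u-14:u+15].max(2)<95
    _,l,st,c=cv2.connectedComponentsWithStats(m); j=l[v,u]; print(n,c[j].round(1),st[j],plane("top",*c[j],4).round(1))
g=t[195:232,305:338]; m=np.zeros(t.shape[:2],np.uint8); m[195:232,305:338]=g.min(2)>131
_,l,st,c=cv2.connectedComponentsWithStats(m); j=l[214,321]; print("jar",c[j],st[j],plane("top",*c[j],48).round(1))
m=np.zeros(t.shape[:2],np.uint8); T=t.astype(int); m[210:262,422:472]=((T[...,0]-T[...,2]>=2)&(T.max(2)<125))[210:262,422:472]; m=cv2.morphologyEx(m,cv2.MORPH_OPEN,np.ones((3,3)))
c=max(cv2.findContours(m,0,1)[0],key=cv2.contourArea); (e,ax,an)=cv2.fitEllipse(c); print("pan",e,ax,plane("top",*e,66).round(1))
show([(552,22,24)],[108.6])
i=cams.camera_info("wrist"); w=cams.read_camera("wrist"); cv2.imwrite("pics/w2.png",w)
import json; json.dump({k:(np.array(v).tolist()) for k,v in i.items()},open("w2.json","w"))
E
```

```text
wide [298.4 222.7] [286 211  25  24 475] [530.5  86.5   4. ]
slim [330.1 240.5] [318 228  25  25 474] [4.839e+02 1.000e-01 4.000e+00]
sq [345.1 207.7] [333 196  26  25 480] [573.2 -39.    4. ]
jar [321.41847826 213.95652174] [314 207  16  15 184] [551.6  23.5  48. ]Traceback (most recent call last):
  File "<stdin>", line 10, in <module>
ValueError: max() iterable argument is empty
```

Request:
carry_out(
  grip=[-1,-1,-1,-1,-1],
  linear=[
    [0.03,0.0028,-0.001],
    [0.06,0,0],
    [0.07,0,0],
    [0.07,0,0],
    [0.06,0,0],
  ],
  turn=[0,0,0,0,0],
)

```text
t: 27.95
eef_pos: [551.7, 23.5, 84.1]
tcp_rot: [2.246, 1.57, 2.574]
ft_force: [0.5, 0.4, -0.3]
opening: 1.0
```

Request:
carry_out(
  grip=[-1,-1,-1,-1,-1],
  linear=[
    [0.05,0,0],
    [0.04,0,0],
    [0.02,0,0],
    [0.012,0,0],
    [0,0,0],
  ],
  turn=[0,0,0,0,0],
)

```text
t: 28.45
eef_pos: [551.8, 22.6, 24.5]
tcp_rot: [2.299, 1.571, 2.626]
ft_force: [1.0, -0.1, -1.1]
opening: 1.004
```

Request:
carry_out(
  grip=[0,0,0,0,0.1],
  linear=[
    [0,0,0],
    [0,0,0],
    [0,0,0],
    [0,0,0],
    [0,0,0],
  ],
  turn=[0,0,0,0,0],
)

```text
t: 28.95
eef_pos: [551.8, 22.2, 24.9]
tcp_rot: [-0.213, 1.57, 0.113]
ft_force: [0.2, 0.2, 0.2]
opening: 0.639
```

Request:
carry_out(
  grip=[0.2,1,1,1,1],
  linear=[
    [0,0,0],
    [0,0,0],
    [0,0,0],
    [0,0,0],
    [0,0,0],
  ],
  turn=[0,0,0,0,0],
)

```text
t: 29.45
eef_pos: [551.7, 22.2, 24.6]
tcp_rot: [1.322, 1.571, 1.648]
ft_force: [-0.1, -0.4, 1.0]
opening: 0.46
```

```bash
python3 - <<'E'
from plan import *
show([(552,23,174),(502,-297,174)])
t=cv2.imread("pics/top5.png"); c=t[200:292,405:485]; cv2.imwrite("pics/pan.png",cv2.resize(c,(480,552),interpolation=cv2.INTER_CUBIC))
print(t[236,447],t[236,425],t[280,420],t[210,470],t[236,475],t[236,490])
T=t.astype(int); print("\n".join("".join(".#"[x] for x in r) for r in ((T.sum(2)<366)&(T.sum(2)>270))[208:265,420:476].astype(int)))
E
```

```text
t 29.45 p [551.7  22.2  24.6] jaw 108.7 open 0.46 toolx [-0.  0. -1.] F [-0.1 -0.4  1. ]
  to (552, 23, 174) lin [-0.2987, 0.0014, 0.0011] rows>= 4
  to (502, -297, 174) lin [-0.0001, -0.5742, -0.2998] rows>= 8
[127 125 122] [153 153 154] [154 154 155] [136 136 141] [148 147 152] [147 152 154]
#################################....###############....
####################################################....
........................................................
........................................................
........................................................
........................................................
........................................................
........................................................
....................##.#######..........................
...................########.#...........................
.................######.................................
...............#####....................................
..............####......................................
.............###........................................
.......
[... 1743 characters left out ...]
................
........................................................
........................................................
........................................................
........................................................
........................................................
........................................................
........................................................
........................................................
........................................................
........................................................
........................................................
........................................................
```

View pics/pan.png

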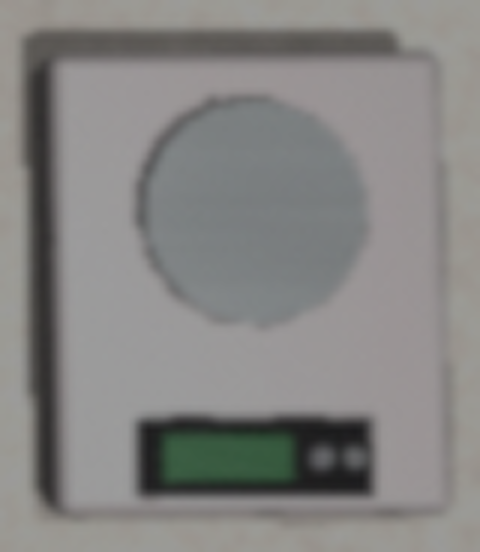

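Pan top ellipse spans crop x 147–369 and y 95–321. I'll lift the jar and cross-check the pan in the scene view and the first wrist view.

Request:
carry_out(
  grip=[1,1,1,1,1],
  linear=[
    [-0.02,0,0],
    [-0.04,0,0],
    [-0.06,0,0],
    [-0.06,0,0],
    [-0.06,0,0],
  ],
  turn=[0,0,0,0,0],
)

```text
t: 29.95
eef_pos: [551.4, 22.2, 146.4]
tcp_rot: [1.636, 1.571, 1.962]
ft_force: [0.8, -0.1, -1.3]
opening: 0.464
```

Request:
carry_out(
  grip=[1,1,1,1,1],
  linear=[
    [-0.04,0,0],
    [-0.02,-0.03,-0.016],
    [0,-0.06,-0.031],
    [0,-0.06,-0.031],
    [0,-0.06,-0.031],
  ],
  turn=[0,0,0,0,0],
)

```text
t: 30.45
eef_pos: [533.3, -95.7, 175.4]
tcp_rot: [-0.456, 1.57, -0.129]
ft_force: [-0.1, -0.2, -1.0]
opening: 0.458
```

Request:
carry_out(
  grip=[1,1,1,1,1],
  linear=[
    [0,-0.06,-0.031],
    [0,-0.06,-0.031],
    [0,-0.06,-0.031],
    [0,-0.04,-0.021],
    [0,0,0],
  ],
  turn=[0,0,0,0,0],
)

```text
t: 30.95
eef_pos: [514.5, -219.5, 175.1]
tcp_rot: [-1.119, 1.57, -0.796]
ft_force: [0.8, -0.8, -1.7]
opening: 0.461
```

```bash
python3 - <<'E'
from plan import *
import json
print("top",plane("top",447.6,234.3,66).round(1))
s=cv2.imread("pics/scene0.png"); w=cv2.imread("pics/w1.png"); i1=json.load(open("w1.json"))
def pan(im,name,seed,x0,x1,y0,y1,info=None):
    T=im.astype(int); m=np.zeros(im.shape[:2],np.uint8); m[y0:y1,x0:x1]=(T[...,0]-T[...,2]>=4)[y0:y1,x0:x1]
    m=cv2.morphologyEx(m,cv2.MORPH_OPEN,np.ones((3,3))); m=cv2.morphologyEx(m,cv2.MORPH_CLOSE,np.ones((3,3)))
    c=max(cv2.findContours(m,0,1)[0],key=cv2.contourArea)[:,0]; P=np.array([plane(name,u,v,66,info)[:2] for u,v in c])
    (cc,r)=cv2.minEnclosingCircle(P.astype(np.float32)); e=cv2.fitEllipse(P.astype(np.float32)); print(name,im[seed[1],seed[0]],"encl",np.round(cc,1),round(r,1),"ell",np.round(e[0],1),np.round(e[1],1))
pan(s,"scene",(210,182),180,240,162,205); pan(w,"wrist1",(101,124),60,140,75,170,i1) if 0 else pan(w,"wrist",(101,124),60,140,75,170,i1)
show([(502,-299,174)])
i=cams.camera_info("wrist"); w=cams.read_camera("wrist"); cv2.imwrite("pics/w3.png",w)
json.dump({k:(np.array(v).tolist()) for k,v in i.items()},open("w3.json","w"))
E
```

```text
top [ 502.5 -301.8   66. ]
scene [129 124 121] encl [ 501.3 -301.6] 48.4 ell [ 500.9 -301.3] [93.3 94.3]
wrist [184 183 173] encl [ 500.  -301.5] 48.2 ell [ 500.1 -301.5] [94.2 94.4]
t 30.95 p [ 514.5 -219.5  175.1] jaw 108.5 open 0.461 toolx [ 0. -0. -1.] F [ 0.8 -0.8 -1.7]
  to (502, -299, 174) lin [0.0022, -0.1428, -0.0741] rows>= 2
```

View pics/w3.png

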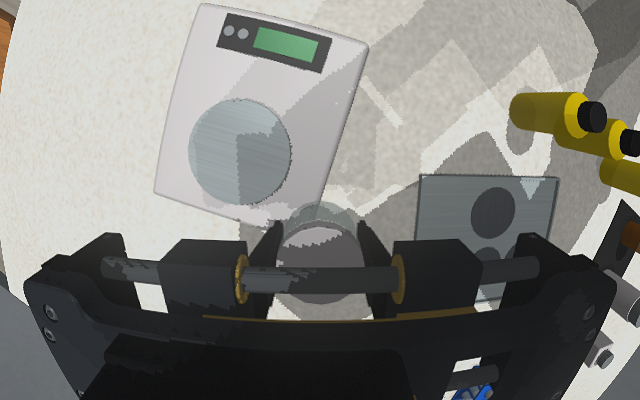

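Request:
carry_out(
  grip=[1,1,1,1,1],
  linear=[
    [0,-0.03,-0.0158],
    [0,-0.05,-0.0262],
    [0,-0.045,-0.0237],
    [0,-0.0221,-0.0116],
    [0,0,0],
  ],
  turn=[0,0,0,0,0],
)

```text
t: 31.5
eef_pos: [501.7, -300.1, 174.6]
tcp_rot: [1.017, 1.571, 1.342]
ft_force: [-0.5, -0.3, -1.1]
opening: 0.459
```

Request:
carry_out(
  grip=[1,1,1,1,1],
  linear=[
    [0.03,0,0],
    [0.05,0,0],
    [0.05,0,0],
    [0.02,0,0],
    [0,0,0],
  ],
  turn=[0,0,0,0,0],
)

```text
t: 32.0
eef_pos: [501.8, -298.1, 98.7]
tcp_rot: [2.104, 1.568, 2.431]
ft_force: [0.5, 0.3, -0.4]
opening: 0.457
```

```bash
python3 - <<'E'
from plan import *
show([(501.2,-301.5,86.6)])
E
```

```text
t 32.0 p [ 501.8 -298.1   98.7] jaw 108.7 open 0.457 toolx [-0.002  0.002 -1.   ] F [ 0.5  0.3 -0.4]
  to (501.2, -301.5, 86.6) lin [0.0241, -0.006, -0.0032] rows>= 1
```

Request:
carry_out(
  grip=[1,1,1,1,1],
  linear=[
    [0,-0.0025,-0.0012],
    [0.01,0,0],
    [0.008,0,0],
    [0,0,0],
    [0,0,0],
  ],
  turn=[0,0,0,0,0],
)

```text
t: 32.5
eef_pos: [501.8, -300.7, 90.7]
tcp_rot: [-0.261, 1.571, 0.065]
ft_force: [0.6, -0.2, -0.8]
opening: 0.461
```

```bash
python3 - <<'E'
from plan import *
show([(501.2,-301.5,86.6)])
E
```

```text
t 32.5 p [ 501.8 -300.7   90.7] jaw 108.7 open 0.461 toolx [ 0.  0. -1.] F [ 0.6 -0.2 -0.8]
  to (501.2, -301.5, 86.6) lin [0.0083, -0.0012, -0.0017] rows>= 1
```

Request:
carry_out(
  grip=[1,1,1,1,1],
  linear=[
    [0.004,-0.0012,-0.0017],
    [0.002,0,0],
    [0.002,0,0],
    [0.001,0,0],
    [0,0,0],
  ],
  turn=[0,0,0,0,0],
)

```text
t: 33.0
eef_pos: [501.1, -301.5, 86.6]
tcp_rot: [-0.946, 1.571, -0.62]
ft_force: [-2.0, 1.6, 5.3]
opening: 0.457
```

Request:
carry_out(
  grip=[0,-0.2,-0.4,-0.7,-0.7],
  linear=[
    [0,0,0],
    [0,0,0],
    [0,0,0],
    [0,0,0],
    [0,0,0],
  ],
  turn=[0,0,0,0,0],
)

```text
t: 33.5
eef_pos: [501.2, -301.5, 86.0]
tcp_rot: [1.453, 1.571, 1.78]
ft_force: [0.3, 0.6, -1.2]
opening: 0.779
```

Request:
carry_out(
  grip=[-0.7,-0.7,-0.7,-0.7,-0.7],
  linear=[
    [-0.03,0,0],
    [-0.06,0,0],
    [-0.08,0,0],
    [-0.08,0,0],
    [-0.05,0,0],
  ],
  turn=[0,0,0,0,0],
)

```text
t: 34.0
eef_pos: [501.5, -301.7, 239.1]
tcp_rot: [-0.952, 1.568, -0.626]
ft_force: [-0.7, 0.1, -0.4]
opening: 0.853
```

```bash
python3 - <<'E'
from plan import *
show([(420.5,334,235)],[None])
t=cams.read_camera("top"); cv2.imwrite("pics/top6.png",t); s=cams.read_camera("scene"); cv2.imwrite("pics/scene6.png",s)
cv2.imwrite("pics/chk3.png",np.hstack([cv2.resize(t[200:292,405:485],(390,448)),cv2.resize(s[130:222,170:250],(390,448))]))
E
```

```text
t 34.0 p [ 501.5 -301.7  239.1] jaw 108.7 open 0.853 toolx [ 0.002 -0.002 -1.   ] F [-0.7  0.1 -0.4]
  to (420.5, 334, 235) lin [0.0056, 1.2563, 0.2541] rows>= 15
```

View pics/chk3.png

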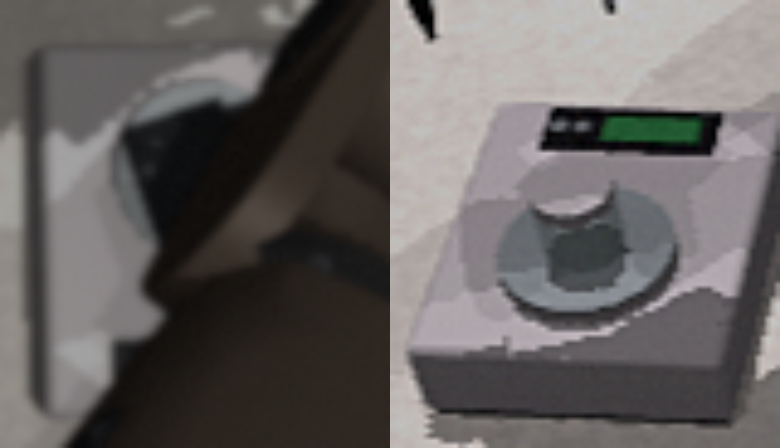

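The scene view shows the jar upright in the middle of the pan; the arm hides it in the top view. Now back for the slim bottle.

Request:
carry_out(
  grip=[-1,-1,-1,-1,-1],
  linear=[
    [0,0.04,0.008],
    [0,0.075,0.0152],
    [0,0.075,0.0152],
    [0,0.075,0.0152],
    [0,0.075,0.0152],
  ],
  turn=[0,0,0,0,0],
)

```text
t: 34.6
eef_pos: [478.5, -128.0, 235.2]
tcp_rot: [2.32, 1.569, 2.646]
ft_force: [1.3, 0.0, 0.3]
opening: 1.0
```

Request:
carry_out(
  grip=[-1,-1,-1,-1,-1],
  linear=[
    [0,0.075,0.0152],
    [0,0.075,0.0152],
    [0,0.075,0.0152],
    [0,0.075,0.0152],
    [0,0.075,0.0152],
  ],
  turn=[0,0,0,0,0],
)

```text
t: 35.1
eef_pos: [454.4, 61.8, 235.3]
tcp_rot: [2.722, 1.57, 3.048]
ft_force: [0.7, 0.4, 0.2]
opening: 1.0
```

Request:
carry_out(
  grip=[-1,-1,-1,-1,-1],
  linear=[
    [0,0.075,0.0152],
    [0,0.075,0.0152],
    [0,0.075,0.0152],
    [0,0.075,0.0152],
    [0,0.075,0.0152],
  ],
  turn=[0,0,0,0,0],
)

```text
t: 35.6
eef_pos: [430.3, 251.6, 235.3]
tcp_rot: [-3.115, 1.57, -2.789]
ft_force: [1.0, 0.4, 1.3]
opening: 1.0
```

Request:
carry_out(
  grip=[-1,-1,-1,-1,-1],
  linear=[
    [0,0.06,0.0122],
    [0,0.0313,0.0063],
    [0,0,0],
    [0,0,0],
    [0,0,0],
  ],
  turn=[0,0,0,0,0],
)

```text
t: 36.1
eef_pos: [425.4, 295.3, 236.0]
tcp_rot: [-2.714, 1.57, -2.389]
ft_force: [-0.0, -0.1, 0.4]
opening: 1.001
```

```bash
python3 - <<'E'
from plan import *
show([(420.5,334.2,78.5)],[108.9])
E
```

```text
t 36.1 p [425.4 295.3 236. ] jaw 108.6 open 1.001 toolx [-0. -0. -1.] F [-0.  -0.1  0.4]
  turn -0.0015 deg -0.3
  to (420.5, 334.2, 78.5) lin [0.3149, 0.0769, 0.0161] rows>= 4
```

Request:
carry_out(
  grip=[-1,-1,-1,-1,-1],
  linear=[
    [0,0.045,0.01],
    [0,0.0319,0.0061],
    [0,0,0],
    [0.03,0,0],
    [0.06,0,0],
  ],
  turn=[0,0,0,0,0],
)

```text
t: 36.6
eef_pos: [421.3, 335.2, 192.2]
tcp_rot: [0.181, 1.567, 0.507]
ft_force: [-0.7, 0.2, -0.5]
opening: 1.0
```

Request:
carry_out(
  grip=[-1,-1,-1,-1,-1],
  linear=[
    [0.06,0,0],
    [0.06,0,0],
    [0.05,0,0],
    [0.035,0,0],
    [0.02,0,0],
  ],
  turn=[0,0,0,0,0],
)

```text
t: 37.1
eef_pos: [420.3, 334.5, 77.3]
tcp_rot: [-2.893, 1.569, -2.567]
ft_force: [-1.3, -0.3, -0.9]
opening: 1.0
```

Request:
carry_out(
  grip=[-1,0,0,0,0],
  linear=[
    [0,0,0],
    [0,0,0],
    [0,0,0],
    [0,0,0],
    [0,0,0],
  ],
  turn=[0,0,0,0,0],
)

```text
t: 37.6
eef_pos: [420.7, 335.5, 79.2]
tcp_rot: [0.27, 1.57, 0.597]
ft_force: [0.0, 0.1, 0.5]
opening: 0.721
```

Request:
carry_out(
  grip=[0.1,0.2,1,1,1],
  linear=[
    [0,0,0],
    [0,0,0],
    [0,0,0],
    [0,0,0],
    [0,0,0],
  ],
  turn=[0,0,0,0,0],
)

```text
t: 38.1
eef_pos: [420.5, 335.4, 78.7]
tcp_rot: [1.08, 1.571, 1.407]
ft_force: [-0.5, 0.3, 0.1]
opening: 0.48
```

```bash
python3 - <<'E'
from plan import *
show([(420.5,334.2,223),(483.7,-0.8,223)])
E
```

```text
t 38.1 p [420.5 335.4  78.7] jaw 108.7 open 0.48 toolx [ 0.  0. -1.] F [-0.5  0.3  0.1]
  to (420.5, 334.2, 223) lin [-0.2887, -0.0022, -0.0008] rows>= 4
  to (483.7, -0.8, 223) lin [-0.0001, -0.6752, -0.095] rows>= 8
```

Request:
carry_out(
  grip=[1,1,1,1,1],
  linear=[
    [-0.02,0,0],
    [-0.04,0,0],
    [-0.05,0,0],
    [-0.05,0,0],
    [-0.05,0,0],
  ],
  turn=[0,0,0,0,0],
)

```text
t: 38.6
eef_pos: [420.3, 335.2, 185.1]
tcp_rot: [3.068, 1.571, -2.889]
ft_force: [0.7, -0.8, -2.0]
opening: 0.482
```

Request:
carry_out(
  grip=[1,1,1,1,1],
  linear=[
    [-0.05,0,0],
    [-0.028,0,0],
    [0,-0.02,-0.003],
    [0,-0.04,-0.0055],
    [0,-0.06,-0.0085],
  ],
  turn=[0,0,0,0,0],
)

```text
t: 39.1
eef_pos: [431.2, 275.0, 221.9]
tcp_rot: [-3.115, 1.57, -2.787]
ft_force: [-0.1, -1.2, -2.4]
opening: 0.483
```

Request:
carry_out(
  grip=[1,1,1,1,1],
  linear=[
    [0,-0.06,-0.0085],
    [0,-0.06,-0.0085],
    [0,-0.06,-0.0085],
    [0,-0.06,-0.0085],
    [0,-0.06,-0.0085],
  ],
  turn=[0,0,0,0,0],
)

```text
t: 39.6
eef_pos: [459.0, 125.0, 221.9]
tcp_rot: [2.962, 1.569, -2.995]
ft_force: [0.1, 0.3, -2.6]
opening: 0.481
```

Request:
carry_out(
  grip=[1,1,1,1,1],
  linear=[
    [0,-0.06,-0.0085],
    [0,-0.06,-0.0085],
    [0,-0.06,-0.0085],
    [0,-0.05,-0.007],
    [0,-0.0274,-0.0038],
  ],
  turn=[0,0,0,0,0],
)

```text
t: 40.1
eef_pos: [483.2, -2.8, 221.9]
tcp_rot: [2.767, 1.569, 3.091]
ft_force: [-0.3, -0.5, -1.7]
opening: 0.479
```

Request:
carry_out(
  grip=[1,1,1,1,1],
  linear=[
    [0,0,0],
    [0.03,0,0],
    [0.05,0,0],
    [0.05,0,0],
    [0,0,0],
  ],
  turn=[0,0,0,0,0],
)

```text
t: 40.6
eef_pos: [482.0, 0.2, 155.3]
tcp_rot: [2.635, 1.565, 2.962]
ft_force: [-0.5, -0.2, -2.4]
opening: 0.483
```

```bash
python3 - <<'E'
from plan import *
show([(483.7,-0.8,79.5)])
E
```

```text
t 40.6 p [4.820e+02 2.000e-01 1.553e+02] jaw 108.7 open 0.483 toolx [-0.005  0.001 -1.   ] F [-0.5 -0.2 -2.4]
  to (483.7, -0.8, 79.5) lin [0.1515, -0.0034, 0.0034] rows>= 2
```

Request:
carry_out(
  grip=[1,1,1,1,1],
  linear=[
    [0.04,0,0],
    [0.05,0,0],
    [0.04,0,0],
    [0,0,0],
    [0,0,0],
  ],
  turn=[0,0,0,0,0],
)

```text
t: 41.1
eef_pos: [484.0, -0.5, 93.5]
tcp_rot: [-0.032, 1.571, 0.295]
ft_force: [0.1, -1.2, -1.6]
opening: 0.481
```

Request:
carry_out(
  grip=[1,1],
  linear=[
    [0,0,0],
    [0,0,0],
  ],
  turn=[0,0],
)

```text
t: 41.3
eef_pos: [484.2, -0.8, 93.8]
tcp_rot: [-0.415, 1.569, -0.089]
ft_force: [1.0, 0.8, -1.4]
opening: 0.482
```

```bash
python3 - <<'E'
from plan import *
show([(483.7,-0.8,79.5)])
E
```

```text
t 41.3 p [484.2  -0.8  93.8] jaw 108.7 open 0.482 toolx [ 0.002 -0.    -1.   ] F [ 1.   0.8 -1.4]
  to (483.7, -0.8, 79.5) lin [0.0286, 0.0003, -0.0009] rows>= 1
```

Request:
carry_out(
  grip=[1,1,1,1,1],
  linear=[
    [0.014,0,-0.0009],
    [0.008,0,0],
    [0.004,0,0],
    [0.002,0,0],
    [0.001,0,0],
  ],
  turn=[0,0,0,0,0],
)

```text
t: 41.8
eef_pos: [483.5, -1.2, 79.3]
tcp_rot: [-0.568, 1.57, -0.242]
ft_force: [-6.9, -2.7, 28.5]
opening: 0.481
```

Request:
carry_out(
  grip=[1,-0.1,-0.3,-0.5,-0.7],
  linear=[
    [0,0,0],
    [0,0,0],
    [0,0,0],
    [0,0,0],
    [0,0,0],
  ],
  turn=[0,0,0,0,0],
)

```text
t: 42.3
eef_pos: [483.2, -1.0, 77.9]
tcp_rot: [2.385, 1.57, 2.711]
ft_force: [0.3, -1.6, -0.1]
opening: 0.745
```

Request:
carry_out(
  grip=[-0.7,-0.7,-0.7,-0.7,-0.7],
  linear=[
    [0,0,0],
    [-0.03,0,0],
    [-0.06,0,0],
    [-0.08,0,0],
    [-0.08,0,0],
  ],
  turn=[0,0,0,0,0],
)

```text
t: 42.8
eef_pos: [482.9, -0.9, 204.2]
tcp_rot: [2.589, 1.57, 2.915]
ft_force: [0.6, -0.3, 0.1]
opening: 0.848
```

Request:
carry_out(
  grip=[-1,-1,-1,-1,-1],
  linear=[
    [-0.06,0,0],
    [0,0,0],
    [0,0,0],
    [0,0,0],
    [0,0,0],
  ],
  turn=[0,0.0456,0.0456,0.0456,0.0456],
)

```text
t: 43.3
eef_pos: [483.1, -0.9, 233.1]
tcp_rot: [2.471, 1.571, 2.218]
ft_force: [-0.7, 0.0, 0.6]
opening: 1.004
```

Request:
carry_out(
  grip=[-1,-1,-1,-1,-1],
  linear=[
    [0,0,0],
    [0,0,0],
    [0,0,0],
    [0,0,0],
    [0,0,0],
  ],
  turn=[0.0456,0.0456,0.0456,0.0456,0.0456],
)

```text
t: 43.8
eef_pos: [483.2, -1.0, 233.0]
tcp_rot: [-2.618, 1.57, 2.696]
ft_force: [0.1, -0.5, -0.8]
opening: 0.999
```

Request:
carry_out(
  grip=[-1,-1,-1,-1,-1],
  linear=[
    [0,0,0],
    [0,0,0],
    [0,0,0],
    [0,0,0],
    [0,0,0],
  ],
  turn=[0.0456,0.0456,0,0,0],
)

```text
t: 44.3
eef_pos: [483.2, -1.0, 233.1]
tcp_rot: [-2.699, 1.571, 2.338]
ft_force: [0.1, 0.3, 0.8]
opening: 1.0
```

```bash
python3 - <<'E'
from plan import *
show([(521.8,328,235),(521.8,328,77.5)],[18.7,None])
E
```

```text
t 44.3 p [483.2  -1.  233.1] jaw 18.6 open 1.0 toolx [-0.  0. -1.] F [0.1 0.3 0.8]
  turn -0.0006 deg -0.1
  to (521.8, 328, 235) lin [-0.0038, 0.284, -0.5984] rows>= 8
  to (521.8, 328, 77.5) lin [0.315, 0.0, 0.0] rows>= 4
```

Request:
carry_out(
  grip=[-1,-1,-1,-1,-1],
  linear=[
    [0,0.0142,-0.03],
    [0,0.0313,-0.066],
    [0,0.0313,-0.066],
    [0,0.0313,-0.066],
    [0,0.0313,-0.066],
  ],
  turn=[0,0,0,0,0],
)

```text
t: 44.8
eef_pos: [503.0, 161.9, 233.2]
tcp_rot: [1.891, 1.571, 0.644]
ft_force: [0.8, -0.5, -0.4]
opening: 0.997
```

Request:
carry_out(
  grip=[-1,-1,-1,-1,-1],
  linear=[
    [0,0.0313,-0.066],
    [0,0.0313,-0.066],
    [0,0.0313,-0.066],
    [0,0.0313,-0.066],
    [0,0.0194,-0.0404],
  ],
  turn=[0,0,0,0,0],
)

```text
t: 45.3
eef_pos: [523.4, 330.1, 232.9]
tcp_rot: [2.882, 1.571, 1.637]
ft_force: [0.0, -0.7, -0.9]
opening: 1.0
```

Request:
carry_out(
  grip=[-1,-1],
  linear=[
    [0,0,0],
    [0,0,0],
  ],
  turn=[0,0],
)

```text
t: 45.5
eef_pos: [523.2, 327.7, 232.8]
tcp_rot: [-1.296, 1.57, -2.543]
ft_force: [-0.2, 0.9, 0.3]
opening: 0.998
```

```bash
python3 - <<'E'
from plan import *
show([(521.8,328,235),(521.8,328,77.5)],[18.7,None])
E
```

```text
t 45.5 p [523.2 327.7 232.8] jaw 18.5 open 0.998 toolx [-0.001 -0.    -1.   ] F [-0.2  0.9  0.3]
  turn -0.0009 deg -0.2
  to (521.8, 328, 235) lin [-0.0045, -0.0026, -0.0015] rows>= 1
  to (521.8, 328, 77.5) lin [0.315, 0.0002, -0.0001] rows>= 4
```

Request:
carry_out(
  grip=[-1,-1,-1,-1,-1],
  linear=[
    [0.03,-0.0026,-0.0015],
    [0.06,0,0],
    [0.06,0,0],
    [0.06,0,0],
    [0.05,0,0],
  ],
  turn=[0,0,0,0,0],
)

```text
t: 46.0
eef_pos: [521.9, 326.6, 102.0]
tcp_rot: [-1.357, 1.57, -2.607]
ft_force: [1.2, -0.6, 0.3]
opening: 1.0
```

Request:
carry_out(
  grip=[-1,-1,-1,-0.1,-0.1],
  linear=[
    [0.032,0,0],
    [0.018,0,0],
    [0,0,0],
    [0,0,0],
    [0,0,0],
  ],
  turn=[0,0,0,0,0],
)

```text
t: 46.5
eef_pos: [522.5, 328.1, 79.3]
tcp_rot: [1.736, 1.569, 0.486]
ft_force: [0.1, -0.7, 0.1]
opening: 0.884
```

Request:
carry_out(
  grip=[-0.1,-0.1,0,0,0],
  linear=[
    [0,0,0],
    [0,0,0],
    [0,0,0],
    [0,0,0],
    [0,0,0],
  ],
  turn=[0,0,0,0,0],
)

```text
t: 47.0
eef_pos: [522.1, 328.1, 78.3]
tcp_rot: [2.093, 1.571, 0.843]
ft_force: [-0.2, 0.5, 1.5]
opening: 0.565
```

Request:
carry_out(
  grip=[1,1,1,1,1],
  linear=[
    [0,0,0],
    [0,0,0],
    [0,0,0],
    [0,0,0],
    [0,0,0],
  ],
  turn=[0,0,0,0,0],
)

```text
t: 47.5
eef_pos: [522.1, 328.1, 78.3]
tcp_rot: [1.947, 1.571, 0.697]
ft_force: [0.2, 1.4, 4.1]
opening: 0.565
```

```bash
python3 - <<'E'
from plan import *
show([(521.8,328,220),(530.1,85.8,220)])
E
```

```text
t 47.5 p [522.1 328.1  78.3] jaw 18.4 open 0.565 toolx [ 0.  0. -1.] F [0.2 1.4 4.1]
  to (521.8, 328, 220) lin [-0.2835, -0.0006, -0.0] rows>= 4
  to (530.1, 85.8, 220) lin [-0.0001, -0.1372, 0.4649] rows>= 6
```

Request:
carry_out(
  grip=[1,1,1,1,1],
  linear=[
    [-0.02,0,0],
    [-0.04,0,0],
    [-0.05,0,0],
    [-0.05,0,0],
    [-0.05,0,0],
  ],
  turn=[0,0,0,0,0],
)

```text
t: 48.0
eef_pos: [521.7, 327.9, 184.3]
tcp_rot: [-1.433, 1.57, -2.683]
ft_force: [-0.2, -1.1, -1.8]
opening: 0.568
```

Request:
carry_out(
  grip=[1,1,1,1,1],
  linear=[
    [-0.05,0,0],
    [-0.0235,0,0],
    [0,-0.006,0.02],
    [0,-0.0133,0.045],
    [0,-0.0178,0.06],
  ],
  turn=[0,0,0,0,0],
)

```text
t: 48.5
eef_pos: [523.4, 262.0, 218.3]
tcp_rot: [-1.565, 1.569, -2.813]
ft_force: [0.2, -0.2, -2.9]
opening: 0.561
```

Request:
carry_out(
  grip=[1,1,1,1,1],
  linear=[
    [0,-0.0178,0.06],
    [0,-0.0178,0.06],
    [0,-0.0178,0.06],
    [0,-0.0178,0.06],
    [0,-0.0178,0.06],
  ],
  turn=[0,0,0,0,0],
)

```text
t: 49.0
eef_pos: [528.4, 104.6, 218.4]
tcp_rot: [-1.802, 1.568, -3.052]
ft_force: [0.4, 0.0, -2.1]
opening: 0.565
```

Request:
carry_out(
  grip=[1,1,1,1,1],
  linear=[
    [0,-0.0117,0.04],
    [0,0,0],
    [0,0,0],
    [0.03,0,0],
    [0.05,0,0],
  ],
  turn=[0,0,0,0,0],
)

```text
t: 49.5
eef_pos: [530.4, 86.6, 180.0]
tcp_rot: [1.385, 1.569, 0.136]
ft_force: [0.6, -0.1, -2.8]
opening: 0.567
```

Request:
carry_out(
  grip=[1,1,1,1,1],
  linear=[
    [0.05,0,0],
    [0.05,0,0],
    [0.05,0,0],
    [0,0,0],
    [0,0,0],
  ],
  turn=[0,0,0,0,0],
)

```text
t: 50.0
eef_pos: [529.9, 86.3, 104.9]
tcp_rot: [-1.981, 1.57, 3.053]
ft_force: [0.5, -0.3, -2.4]
opening: 0.563
```

Request:
carry_out(
  grip=[1,1],
  linear=[
    [0,0,0],
    [0,0,0],
  ],
  turn=[0,0],
)

```text
t: 50.2
eef_pos: [530.6, 85.9, 106.0]
tcp_rot: [1.34, 1.569, 0.091]
ft_force: [-0.1, 0.2, -2.9]
opening: 0.568
```

```bash
python3 - <<'E'
from plan import *
show([(530.1,85.8,79.5)])
E
```

```text
t 50.2 p [530.6  85.9 106. ] jaw 18.4 open 0.568 toolx [ 0.002  0.    -1.   ] F [-0.1  0.2 -2.9]
  to (530.1, 85.8, 79.5) lin [0.053, -0.0011, -0.0001] rows>= 1
```

Request:
carry_out(
  grip=[1,1,1,1,1],
  linear=[
    [0.025,-0.0005,0],
    [0.015,0,0],
    [0.008,0,0],
    [0.002,0,0],
    [0,0,0],
  ],
  turn=[0,0,0,0,0],
)

```text
t: 50.7
eef_pos: [529.8, 85.6, 79.7]
tcp_rot: [-2.05, 1.57, 2.984]
ft_force: [-0.1, 0.2, -2.7]
opening: 0.564
```

Request:
carry_out(
  grip=[1,1],
  linear=[
    [0.001,0,0],
    [0,0,0],
  ],
  turn=[0,0],
)

```text
t: 50.9
eef_pos: [530.0, 85.6, 79.5]
tcp_rot: [1.505, 1.57, 0.255]
ft_force: [-0.5, 0.2, -3.0]
opening: 0.561
```

Request:
carry_out(
  grip=[1,1,1,1],
  linear=[
    [0.0015,0,0],
    [0,0,0],
    [0.001,0,0],
    [0,0,0],
  ],
  turn=[0,0,0,0],
)

```text
t: 51.3
eef_pos: [530.1, 85.6, 79.2]
tcp_rot: [1.296, 1.57, 0.047]
ft_force: [-2.9, -0.8, 11.8]
opening: 0.563
```

Request:
carry_out(
  grip=[-0.2,-0.3,-0.4,-0.6,-0.7],
  linear=[
    [0,0,0],
    [0,0,0],
    [0,0,0],
    [0,0,0],
    [0,0,0],
  ],
  turn=[0,0,0,0,0],
)

```text
t: 51.8
eef_pos: [529.9, 85.6, 78.0]
tcp_rot: [3.121, 1.571, 1.872]
ft_force: [0.2, 0.4, 1.0]
opening: 0.809
```

Request:
carry_out(
  grip=[-0.7,-0.7,-0.7,-0.7,-0.7],
  linear=[
    [0,0,0],
    [-0.03,0,0],
    [-0.06,0,0],
    [-0.08,0,0],
    [-0.08,0,0],
  ],
  turn=[0,0,0,0,0],
)

```text
t: 52.3
eef_pos: [529.5, 85.6, 204.3]
tcp_rot: [-1.933, 1.57, 3.101]
ft_force: [-0.1, -0.5, 0.3]
opening: 0.849
```

Request:
carry_out(
  grip=[-0.7,-1,-1,-1,-1],
  linear=[
    [-0.06,0,0],
    [0,0,0],
    [0,0,0],
    [0,0,0],
    [0,0,0],
  ],
  turn=[0,0,0,0,0],
)

```text
t: 52.8
eef_pos: [529.5, 85.6, 231.9]
tcp_rot: [-1.892, 1.569, 3.141]
ft_force: [0.9, 0.3, -0.6]
opening: 0.998
```

```bash
python3 - <<'E'
from plan import *
show([(622,322,235),(622,322,75.5)],[18.3,None])
E
```

```text
t 52.8 p [529.5  85.6 231.9] jaw 18.4 open 0.998 toolx [-0.002  0.    -1.   ] F [ 0.9  0.3 -0.6]
  turn 0.0006 deg 0.1
  to (622, 322, 235) lin [-0.0066, 0.3242, -0.3908] rows>= 6
  to (622, 322, 75.5) lin [0.319, 0.0006, 0.0002] rows>= 4
```

Request:
carry_out(
  grip=[-1,-1,-1,-1,-1],
  linear=[
    [0,0.02,-0.024],
    [0,0.05,-0.0603],
    [0,0.05,-0.0603],
    [0,0.05,-0.0603],
    [0,0.05,-0.0603],
  ],
  turn=[0,0,0,0,0],
)

```text
t: 53.3
eef_pos: [592.7, 248.7, 232.4]
tcp_rot: [-1.799, 1.57, -3.048]
ft_force: [0.6, -0.9, 0.4]
opening: 1.002
```

Request:
carry_out(
  grip=[-1,-1,-1,-1,-1],
  linear=[
    [0,0.05,-0.0603],
    [0,0.0342,-0.0412],
    [0,0.02,-0.0241],
    [0,0,0],
    [0,0,0],
  ],
  turn=[0,0,0,0,0],
)

```text
t: 53.8
eef_pos: [621.6, 322.6, 232.2]
tcp_rot: [-1.489, 1.569, -2.738]
ft_force: [-0.2, -0.9, 0.4]
opening: 1.0
```

```bash
python3 - <<'E'
from plan import *
show([(622,322,75.7)],[18.3])
E
```

```text
t 53.8 p [621.6 322.6 232.2] jaw 18.4 open 1.0 toolx [-0.001 -0.001 -1.   ] F [-0.2 -0.9  0.4]
  turn 0.0008 deg 0.1
  to (622, 322, 75.7) lin [0.313, 0.0009, 0.0014] rows>= 4
```

Request:
carry_out(
  grip=[-1,-1,-1,-1,-1],
  linear=[
    [0.03,0,0.001],
    [0.06,0,0],
    [0.06,0,0],
    [0.06,0,0],
    [0.05,0,0],
  ],
  turn=[0,0,0,0,0],
)

```text
t: 54.3
eef_pos: [621.6, 320.6, 101.7]
tcp_rot: [-1.489, 1.57, -2.74]
ft_force: [-0.3, 0.0, 0.2]
opening: 1.0
```

Request:
carry_out(
  grip=[-1,-1,-1,0,0],
  linear=[
    [0.033,0,0],
    [0.02,0,0],
    [0,0,0],
    [0,0,0],
    [0,0,0],
  ],
  turn=[0,0,0,0,0],
)

```text
t: 54.8
eef_pos: [622.7, 321.9, 78.0]
tcp_rot: [1.663, 1.569, 0.414]
ft_force: [-0.4, -0.3, -0.5]
opening: 0.888
```

Request:
carry_out(
  grip=[0,0,0,0.1,0.1],
  linear=[
    [0,0,0],
    [0,0,0],
    [0,0,0],
    [0,0,0],
    [0,0,0],
  ],
  turn=[0,0,0,0,0],
)

```text
t: 55.3
eef_pos: [622.2, 321.7, 76.7]
tcp_rot: [2.082, 1.571, 0.832]
ft_force: [0.5, 0.2, -0.7]
opening: 0.48
```

Request:
carry_out(
  grip=[0.2,1,1,1,1],
  linear=[
    [0,0,0],
    [0,0,0],
    [0,0,0],
    [0,0,0],
    [0,0,0],
  ],
  turn=[0,0,0,0,0],
)

```text
t: 55.8
eef_pos: [622.2, 321.8, 76.7]
tcp_rot: [2.057, 1.571, 0.808]
ft_force: [0.4, 0.1, 0.9]
opening: 0.48
```

```bash
python3 - <<'E'
from plan import *
show([(622,322,235),(573.6,-39.6,235)])
E
```

```text
t 55.8 p [622.2 321.8  76.7] jaw 18.4 open 0.48 toolx [ 0.  0. -1.] F [0.4 0.1 0.9]
  to (622, 322, 235) lin [-0.3166, -0.0001, -0.0006] rows>= 4
  to (573.6, -39.6, 235) lin [-0.0001, -0.3202, 0.6556] rows>= 9
```

Request:
carry_out(
  grip=[1,1,1,1,1],
  linear=[
    [-0.02,0,0],
    [-0.04,0,0],
    [-0.06,0,0],
    [-0.06,0,0],
    [-0.06,0,0],
  ],
  turn=[0,0,0,0,0],
)

```text
t: 56.3
eef_pos: [621.8, 321.6, 198.2]
tcp_rot: [-1.638, 1.57, -2.888]
ft_force: [0.6, -0.5, -1.7]
opening: 0.483
```

Request:
carry_out(
  grip=[1,1,1,1,1],
  linear=[
    [-0.06,0,0],
    [-0.0166,0,0],
    [0,-0.0088,0.018],
    [0,-0.0176,0.036],
    [0,-0.0264,0.054],
  ],
  turn=[0,0,0,0,0],
)

```text
t: 56.8
eef_pos: [613.1, 261.6, 232.5]
tcp_rot: [-1.616, 1.568, -2.864]
ft_force: [-0.7, -1.1, -1.8]
opening: 0.48
```

Request:
carry_out(
  grip=[1,1,1,1,1],
  linear=[
    [0,-0.0264,0.054],
    [0,-0.0264,0.054],
    [0,-0.0264,0.054],
    [0,-0.0264,0.054],
    [0,-0.0264,0.054],
  ],
  turn=[0,0,0,0,0],
)

```text
t: 57.3
eef_pos: [592.8, 111.4, 232.9]
tcp_rot: [-1.799, 1.568, -3.049]
ft_force: [1.1, -0.8, -2.9]
opening: 0.481
```

Request:
carry_out(
  grip=[1,1,1,1,1],
  linear=[
    [0,-0.0264,0.054],
    [0,-0.0264,0.054],
    [0,-0.0264,0.054],
    [0,-0.0264,0.054],
    [0,-0.0195,0.04],
  ],
  turn=[0,0,0,0,0],
)

```text
t: 57.8
eef_pos: [573.7, -30.0, 233.0]
tcp_rot: [-2.0, 1.568, 3.033]
ft_force: [-0.5, 0.8, -1.9]
opening: 0.484
```

Request:
carry_out(
  grip=[1,1,1,1,1],
  linear=[
    [0,-0.0104,0.021],
    [0,0,0],
    [0,0,0],
    [0.03,0,0],
    [0.05,0,0],
  ],
  turn=[0,0,0,0,0],
)

```text
t: 58.3
eef_pos: [574.2, -38.5, 195.5]
tcp_rot: [1.161, 1.568, -0.087]
ft_force: [0.5, -0.5, -2.1]
opening: 0.485
```

```bash
python3 - <<'E'
from plan import *
show([(573.6,-39.6,78)])
E
```

```text
t 58.3 p [574.2 -38.5 195.5] jaw 18.5 open 0.485 toolx [ 0.003 -0.    -1.   ] F [ 0.5 -0.5 -2.1]
  to (573.6, -39.6, 78) lin [0.235, -0.0026, 0.0015] rows>= 3
```

Request:
carry_out(
  grip=[1,1,1,1,1],
  linear=[
    [0.05,0,0],
    [0.05,0,0],
    [0.05,0,0],
    [0.035,0,0],
    [0,0,0],
  ],
  turn=[0,0,0,0,0],
)

```text
t: 58.8
eef_pos: [572.5, -38.2, 100.2]
tcp_rot: [-2.129, 1.567, 2.906]
ft_force: [0.4, 0.4, -2.5]
opening: 0.483
```

Request:
carry_out(
  grip=[1,1,1],
  linear=[
    [0,0,0],
    [0,0,0],
    [0,0,0],
  ],
  turn=[0,0,0],
)

```text
t: 59.1
eef_pos: [574.0, -39.4, 103.5]
tcp_rot: [1.145, 1.569, -0.105]
ft_force: [-0.4, 0.9, -2.3]
opening: 0.485
```

```bash
python3 - <<'E'
from plan import *
show([(573.6,-39.6,78)])
E
```

```text
t 59.1 p [574.  -39.4 103.5] jaw 18.4 open 0.485 toolx [ 0.002 -0.    -1.   ] F [-0.4  0.9 -2.3]
  to (573.6, -39.6, 78) lin [0.0509, -0.001, 0.0001] rows>= 1
```

Request:
carry_out(
  grip=[1,1,1,1,1],
  linear=[
    [0.025,-0.0005,0],
    [0.015,0,0],
    [0.006,0,0],
    [0.002,0,0],
    [0,0,0],
  ],
  turn=[0,0,0,0,0],
)

```text
t: 59.6
eef_pos: [573.3, -39.7, 78.2]
tcp_rot: [-2.325, 1.57, 2.708]
ft_force: [-0.2, 1.0, -1.6]
opening: 0.481
```

Request:
carry_out(
  grip=[1,1],
  linear=[
    [0,0,0],
    [0,0,0],
  ],
  turn=[0,0],
)

```text
t: 59.8
eef_pos: [573.4, -39.7, 78.6]
tcp_rot: [1.225, 1.57, -0.024]
ft_force: [-0.4, 0.2, -3.1]
opening: 0.485
```

Request:
carry_out(
  grip=[1,1,1,1],
  linear=[
    [0.0015,0,0],
    [0,0,0],
    [0.001,0,0],
    [0,0,0],
  ],
  turn=[0,0,0,0],
)

```text
t: 60.2
eef_pos: [573.4, -39.7, 77.6]
tcp_rot: [1.234, 1.57, -0.015]
ft_force: [-1.8, 0.1, 5.0]
opening: 0.483
```

Request:
carry_out(
  grip=[-0.1,-0.2,-0.4,-0.6,-0.7],
  linear=[
    [0,0,0],
    [0,0,0],
    [0,0,0],
    [0,0,0],
    [0,0,0],
  ],
  turn=[0,0,0,0,0],
)

```text
t: 60.7
eef_pos: [573.4, -39.7, 77.1]
tcp_rot: [2.22, 1.571, 0.971]
ft_force: [0.8, -0.4, 0.3]
opening: 0.794
```

Request:
carry_out(
  grip=[-0.7,-0.7,-0.7,-0.7,-0.7],
  linear=[
    [0,0,0],
    [-0.03,0,0],
    [-0.06,0,0],
    [-0.08,0,0],
    [-0.08,0,0],
  ],
  turn=[0,0,0,0,0],
)

```text
t: 61.2
eef_pos: [573.0, -39.6, 203.3]
tcp_rot: [-2.181, 1.57, 2.853]
ft_force: [0.4, -0.4, -0.5]
opening: 0.85
```

Request:
carry_out(
  grip=[-0.7,-0.7,-0.7,-0.7,-0.7],
  linear=[
    [-0.06,0,0],
    [-0.03,0,-0.04],
    [0,0,-0.07],
    [0,0,-0.07],
    [0,0,-0.07],
  ],
  turn=[0,0,0,0,0],
)

```text
t: 61.7
eef_pos: [533.3, 80.0, 247.4]
tcp_rot: [1.564, 1.57, 0.313]
ft_force: [0.5, 0.5, 0.3]
opening: 0.849
```

Request:
carry_out(
  grip=[-0.7,-0.7,-0.7,-0.7,-0.7],
  linear=[
    [0,0,-0.07],
    [0,0,-0.07],
    [0,0,-0.07],
    [0,0,-0.07],
    [0,0,-0.07],
  ],
  turn=[0,0,0,0,0],
)

```text
t: 62.2
eef_pos: [478.0, 246.3, 247.3]
tcp_rot: [1.832, 1.571, 0.583]
ft_force: [-0.9, 0.6, -0.7]
opening: 0.851
```

Request:
carry_out(
  grip=[-0.7,-0.7,-0.7,-0.7,-0.7],
  linear=[
    [0,0,-0.07],
    [0,0,-0.04],
    [0,0,0],
    [0,0,0],
    [0,0,0],
  ],
  turn=[0,0,0,0,0],
)

```text
t: 62.7
eef_pos: [461.5, 296.3, 247.2]
tcp_rot: [-0.669, 1.571, -1.919]
ft_force: [-0.4, -0.2, 0.2]
opening: 0.85
```

```bash
python3 - <<'E'
from plan import *
t=cams.read_camera("top"); s=cams.read_camera("scene"); cv2.imwrite("pics/top9.png",t); cv2.imwrite("pics/scene9.png",s); show([])
a=np.vstack([cv2.resize(t[170:290,265:485],(400,218),interpolation=cv2.INTER_CUBIC),cv2.resize(s[120:320,160:490],(400,242),interpolation=cv2.INTER_CUBIC)])
a=cv2.resize(a,(687,600)) ; cv2.imwrite("pics/fin.png",np.hstack([cv2.resize(t[170:290,265:385],(400,400),interpolation=cv2.INTER_CUBIC),cv2.resize(s[110:320,180:390],(400,400),interpolation=cv2.INTER_CUBIC)]))
# before/after template shift of each cap
for n,cam,b,x0,x1,y0,y1 in (("wide","scene",s,335,380,165,222),("sq","scene",s,290,322,182,234),("slim","scene",s,312,338,158,205),("rack","scene",s,365,465,260,315),("dishes","scene",s,300,352,262,318),("tips","scene",s,195,260,250,308)):
    o=cv2.imread(f"pics/{cam}0.png"); T=o[y0:y1,x0:x1]; r=cv2.matchTemplate(b[y0-8:y1+8,x0-8:x1+8],T,cv2.TM_CCOEFF_NORMED); _,v,_,l=cv2.minMaxLoc(r); print(n,round(v,2),"shift px",l[0]-8,l[1]-8)
T=t.astype(int)
# jar vs pan
g=cv2.resize(t[205:265,415:480],None,fx=6,fy=6,interpolation=cv2.INTER_CUBIC); cv2.imwrite("pics/jarpan.png",g)
m=np.zeros(t.shape[:2],np.uint8); m[215:250,430:468]=(T[...,0]-T[...,2]<2)[215:250,430:468]; m=cv2.morphologyEx(m,cv2.MORPH_OPEN,np.ones((3,3)))
_,l,st,c=cv2.connectedComponentsWithStats(m); print([(c[k].round(1).tolist(),st[k].tolist(),plane("top",*c[k],110).round(1).tolist()) for k in range(1,len(st)) if st[k,4]>80])
E
```

```text
t 62.8 p [461.7 296.3 247.2] jaw 18.3 open 0.848 toolx [ 0. -0. -1.] F [ 0.3  0.4 -0.1]
wide 0.93 shift px 0 0
sq 0.98 shift px 0 0
slim 0.9 shift px 0 0
rack 0.98 shift px 0 0
dishes 1.0 shift px 0 0
tips 1.0 shift px 0 0
[([462.1, 220.5], [452, 215, 16, 18, 144], [535.2, -328.2, 110.0]), ([450.1, 233.7], [441, 225, 19, 18, 280], [502.0, -298.4, 110.0])]
```

View pics/fin.png

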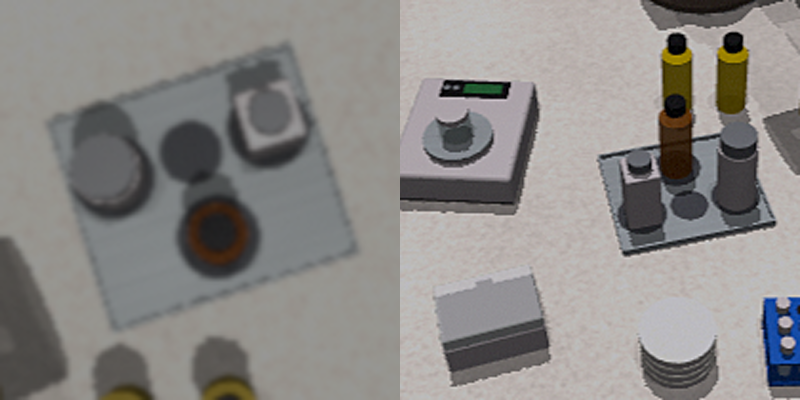

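View pics/jarpan.png

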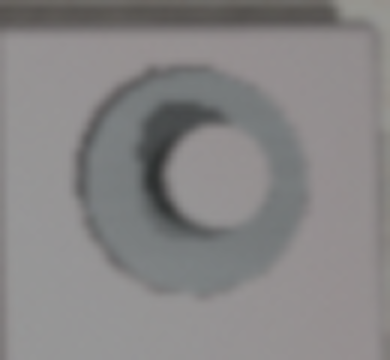

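All checks agree: the bottles are back upright with no shift against the first scene picture, the jar's mark at (190,152) in the left half is empty, and the jar stands mid-pan at (217,177). Handing in.

```bash
python3 -c "
from cell import env
print(env.job_done(), env.state()['t'])"
```

```text
the job is handed in; nothing more can be done
the job is handed in; nothing more can be done
```

The job is done and handed in at about 63 s of the 147 s allowed. I stood the amber slim, wide and square bottles on the mat, then set the jar on the balance pan. Only after that did I put each bottle back on its own tray spot.

**Last checks:**
- **Bottles:** all three stand upright, with 0 px shift against the first scene picture. I released each within about 1 mm of where I had gripped it.
- **Jar:** it stands upright on the pan. The top view puts it about 2–3 mm from the pan centre I measured. Camera calibration is good to about 2 mm, so that figure is near the limit of what I could measure.
- **Bystanders:** the tube rack, tip box and dishes show 0 px shift.

**Small disagreements:**
- **Camera offset:** tray marks measured from the top camera differ from my grip positions by about 1–1.5 mm. I put that down to calibration.
- **Force:** setting the slim bottle back pressed it down with about 28 N for a moment, below the 40 N limit.
- **Pan centre:** my first two pan-centre estimates were 3–8 mm off. Before placing the jar I used a centre that three views agreed on to within about 2.5 mm.

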